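# Load the portion pots into the weighted feed tub

### The arm

A 6-joint arm with a two-finger parallel gripper is mounted at the origin on the work surface. World frame = base frame: x ahead of the robot, y to its left, z up, the work surface at z = 0. Lengths are in m, angles in degrees, forces in N, time in s.
With the tool pointing down it reaches from about 0.4 to 0.825 m from the base axis. Payload 7 kg.
Tool frame: the origin (TCP) lies on the front face of the gripper's body, between the roots of the fingers; the fingertips stand 66 mm ahead of it and the grasp point (between the pads) lies 47 mm ahead of it (nose_length is the distance from the TCP to the fingertips, in m); y points along the fingers, z is the direction in which the jaws open and shut, and the axes are right-handed (so a half turn about y gives the same grasp; the last joint's range is limited). The gripper opens to 88 mm and grips with 3 to 60 N. Pads are 19 mm wide; open, the fingers measure 130 mm over their backs; the gripper's body (78 mm by 193 mm) begins 47 mm behind the grasp point.
Start: joints at [90.304, 20.546, 0.682, 0, -70.136, -16.507], TCP at [0.188, 0.648, 0.292] pointing down, gripper open.
Joint ranges: [-176.03, 176.03], [-82.01, 121.73], [-58.28, 71.71], [-173.87, 95.51], [-174.79, -0.11], [-173.66, 173.66]. Speed limits (degrees/s): [136.94, 136.94, 172.46, 180, 180, 180].

### API

Orientations are given as [roll, pitch, yaw] about the fixed x, y, z axes, in that order (R = Rz(yaw) Ry(pitch) Rx(roll)).
In Python, from plant import get_state, capture, close_job, nose_length gives the robot as it stands.
- The arm moves only by the tool apply_moves, never from a script. Its argument "rows" is a list of rows, each a list of 2 entries, a list of its own where there are three numbers: the shift along the tool's x, y, z in m, then the turn about the tool's y in degrees. In form: [[[tx, ty, tz], yaw], ...]. A call has 1 to 20 rows; each row is the pose to reach, as a shift and turn from the pose commanded when the call began, along the tool's axes at that moment; what a row does not reach only later rows make up. A row lasts 1/8 s, in which the tool goes at most 62.5 mm and 10.7 degrees, less where a joint would pass 70% of its speed; a pose out of reach is approached as far as the arm can. A call with a gripper value outside its range is refused whole. "gripper" is the opening, from 0 (shut) to 1 (fully open), set as the call begins (left out, the last holds). The fingers move at their own pace and stop on an object; "grip_force" is the grip in N (left out, the last holds). Time passes only in rows, so rows that repeat a pose let the fingers close. It gives the time, the measured TCP pose, the force and the opening at its end, in the units of the state.
- get_state(): the state, without advancing time (a new reading comes with each control period).
- capture(name): name is "scene" or "top" or "wrist"; returns a dict with "pixels" (480x640x3 uint8, blue, green, red), "z_map" (480x640 float32, m along the optical axis (not along the pixel's ray), 0 where there is no reading), "intrinsics" (3x3 intrinsics, pixels), "rvec" (rotation vector, rad) and "tvec" (3), from world to camera coordinates, as OpenCV has them; the wrist camera has in their place "mount" (4x4, takes a point from camera to tool coordinates, whose origin is the TCP and whose axes are the tool frame's). Camera axes: x right, y down, z forward; pixel columns grow to the right and rows downward; lengths in m; the calibration is good to about 2 mm. A picture is of the moment at which its call begins: read the wrist's pose just before it.
- close_job(): hands the job in, once; it reports no verdict.
The state is a dict: "time_s": time; "joints": joint angles; "qd": joint speeds; "joint_torque": joint torques, N m; "tcp_pos": TCP position; "eef_rot": TCP orientation; "contact_force": force on the tool from outside, world axes, zero at the start; "moment": the same for the moment, N m; "gripper_width": finger opening in m.
Only numpy, scipy, OpenCV 4.12 (cv2) and the standard library are available. Lean on these libraries where they do the work, as an engineer would, in place of code of your own. Each camera call takes 0.05 s, during which the arm holds its last target.

### The job

Get the closed steel feed tub packed: stand the lick block that weighs down its lid on the bench scale, then tip the lid up by its handle bar with the opposite edge still on the rim, lift it off and lay it flat, handle up, on the cutting board. Stand every portion pot from the sheet pan upright on the floor of the tub, then seat the lid squarely back on the tub and stand the lick block on top of it again. Leave the jar and the other things on the bench where they are.

Things in the scene. Friction and masses are not known exactly. Their poses are not given: they have to be found in the camera images.
- tub: open stainless food tub fixed to the bench, outside 140 x 220 x 75 mm, walls and floor 4 mm thick (inside 132 x 212 mm, 71 mm deep). Origin: centre of its underside, on the bench; x across its short side, roughly away from the robot, y along its long side, z up
- tub_rim (a point): centre of the tub's mouth, level with the top of the rim (75 mm above the bench); the origin of a seated lid lies here
- tub_near (a point): point on the rim level where the middle of the lid's edge without handle lies when the lid is seated as at the start (tub x = -75 mm, 75 mm high), on the robot's side
- lid: loose grey plastic lid, about 250 g, no latch or hinge: a plate 150 (x) x 230 (y) x 5 mm that rests on the tub's rim, with a plug under it (122 x 202 mm, 8 mm deep) that enters the mouth with 5 mm to spare each side. Origin: centre of the plate's underside, 8 mm above the plug's underside; z up. Seated at the start, its x along the tub's x
- lid_handle (a point): middle of the top of the lid's only handle, an upright black bar along the lid's far edge: 14 mm thick in lid x, 100 mm long in lid y, rising 34 mm above the plate. This point is at lid x = +52, y = 0, z = +39 mm
- lid_near (a point): middle of the lid's lower edge on the side away from the handle (lid x = -75 mm, z = 0)
- block: pinkish mineral lick block, 56 (x) x 80 (y) x 70 (z) mm, about 0.6 kg, standing on the lid right by the handle at the start. Origin: centre of its underside; z up. It can be gripped only across the 56 mm
- scale: low bench scale fixed to the bench, 130 x 120 mm, 35 mm high, with a flat 120 x 120 mm steel platform on top, at one of the far corners beyond the tub. Origin: centre of its underside
- scale_top (a point): centre of the top of the scale's platform, 35 mm above the bench
- board: red cutting board fixed to the bench beside the tub, on its left or right, 250 (x) x 240 (y) x 12 mm. Origin: centre of its underside; its top is 12 mm above the bench
- sheet: shallow aluminium sheet pan fixed to the bench on the other side of the tub, 254 (x) x 234 (y) mm, floor 3 mm thick, rim 6 mm high, with the portion pots on it. Origin: centre of its underside
- pot0: closed round white portion pot with a clear lid, 54 mm across and 52 mm tall, about 140 g, heaviest at the bottom, standing on the sheet pan at the start; two to four such pots are there, the others are absent. Origin: centre of its underside; z up
- pot1: closed round white portion pot with a clear lid, 54 mm across and 52 mm tall, about 140 g, heaviest at the bottom, standing on the sheet pan at the start; two to four such pots are there, the others are absent. Origin: centre of its underside; z up
- pot2: closed round white portion pot with a clear lid, 54 mm across and 52 mm tall, about 140 g, heaviest at the bottom, standing on the sheet pan at the start; two to four such pots are there, the others are absent. Origin: centre of its underside; z up
- pot3: closed round white portion pot with a clear lid, 54 mm across and 52 mm tall, about 140 g, heaviest at the bottom, standing on the sheet pan at the start; two to four such pots are there, the others are absent. Origin: centre of its underside; z up
- pot4: closed round white portion pot with a clear lid, 54 mm across and 52 mm tall, about 140 g, heaviest at the bottom, standing on the sheet pan at the start; two to four such pots are there, the others are absent. Origin: centre of its underside; z up
- jar: brown glass jar with dark cap, 58 mm across and 115 mm tall, standing among the pots on the sheet pan; a bystander, to be left where it is. Origin: centre of its underside
- bottle: white bottle with a paper label, 66 mm across and 150 mm tall, on the bench beyond the tub; a bystander, to be left where it is. Origin: centre of its underside
- tumbler: white travel cup with a red top, 80 mm across and 127 mm tall, on the bench beyond the tub; a bystander, to be left where it is. Origin: centre of its underside
- bowl: steel bowl, 130 mm across and 50 mm tall, beyond the tub; a bystander, to be left where it is. Origin: centre of its underside
- can: tin can with a paper label, 72 mm across and 100 mm tall, beyond the tub; a bystander, to be left where it is. Origin: centre of its underside
There are look-alikes about, which are no part of the job. What is shaped like the pot2 but green or purple is not meant.

How it is judged:
By the outcome, as a careful person would: the job done as asked, in the order asked, and still so for the second after the job is handed in, with the robot touching nothing.
Of pot0, pot1, pot2, pot3, pot4 only 2 to 4 are there at a start; the rules pass over those that are not, and their reading is None.
At some moment in a run one of pot0, pot1, pot2, pot3, pot4 may be knocked a few centimetres aside while the robot is not near it.
It also fails if it takes over 210 s, if anything falls off the work surface, if the arm or the gripper's body presses on something with over 40 N, if the wrist force passes 120 N, or if a joint passes its speed limit or range.

## Working session

There is one attempt and no reset: what is moved stays moved. The work goes in short steps, Python scripts to look and compute and a tool call to move; the robot and the scene stay as the last step left them, time stands still between calls to the robot, and variables do not carry over. Pictures are saved under pics/ and viewed, and the job is handed in when it is done.

Besides the shell and the picture viewer there is one more tool, called after "Call:" by a JSON object that holds its "method" and its "body". apply_moves: Moves the arm, as the interface text tells. Its arguments: {"type":"object","properties":{"rows":{"type":"array"},"gripper":{"type":"number"},"grip_force":{"type":"number"}},"required":["rows"]}

```bash
ls; mkdir -p pics; python3 - <<'E'
from plant import *
import cv2
s=get_state(); print(s); print(nose_length)
for n in ("scene","top","wrist"):
    c=capture(n); cv2.imwrite(f"pics/{n}0.png",c["pixels"])
    print(n,c["intrinsics"],c.get("rvec"),c.get("tvec"),c.get("mount"))
E
```

```text
pics
{'time_s': 0.0, 'joints': array([ 9.03031166e+01,  2.05937196e+01,  6.33062515e-01, -1.74970811e-02,
       -7.01349280e+01, -1.65066174e+01]), 'qd': array([ 0.06879159, -0.0317626 ,  0.04174674, -0.04077854, -0.00438365,
        0.04624396]), 'joint_torque': array([ 2.82479086e-04, -5.82724750e+01,  2.93055439e+01,  6.99741125e+00,
        6.92023285e-03, -1.56121405e-04]), 'tcp_pos': array([0.18828569, 0.64782042, 0.29119965]), 'eef_rot': array([-8.99036807e+01,  1.13902481e-02,  1.63790549e+02]), 'contact_force': array([ 0.13511805, -0.62830728, -1.17564288]), 'moment': array([-0.01503555,  0.02298845,  0.00994246]), 'gripper_width': 0.08747358844125823}
0.0656
scene [[493.91479536   0.         317.35107401]
 [  0.         493.91479536 228.85025252]
 [  0.           0.           1.        ]] [ 2.27973176  0.59931825 -0.27192956] [-0.45383458 -0.08140207  1.33623587] None
top [[599.67202807   0.         317.82875562]
 [  0.         599.67202807 242.75353252]
 [  0.           0.           1.        ]] [ 2.17524643 -2.11097074  0.19212993] [0.03061348 0.51267046 1.54961211] None
wrist [[348.50835822   0.         323.07434466]
 [  0.         348.50835822 237.59671412]
 [  0.           0.           1.        ]] None None [[-1.45337248e-04  9.58587603e-01  2.84797799e-01 -7.70087547e-02]
 [ 3.25563395e-04 -2.84797742e-01  9.58587576e-01 -9.27035275e-02]
 [ 9.99999936e-01  2.32038219e-04 -2.70689314e-04  4.04472033e-04]
 [ 0.00000000e+00  0.00000000e+00  0.00000000e+00  1.00000000e+00]]
```

View pics/scene0.png

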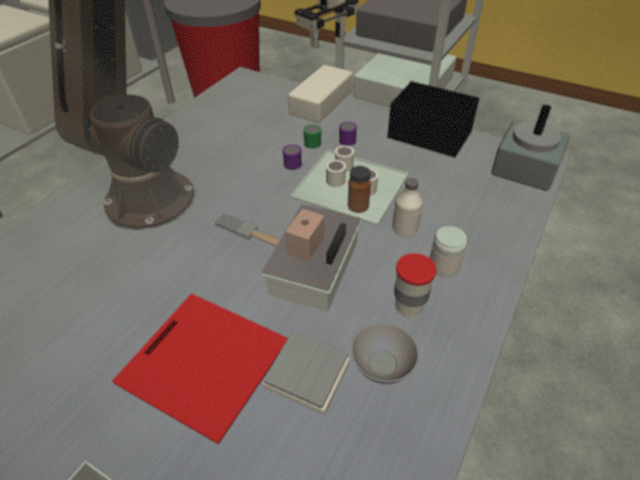

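View pics/top0.png

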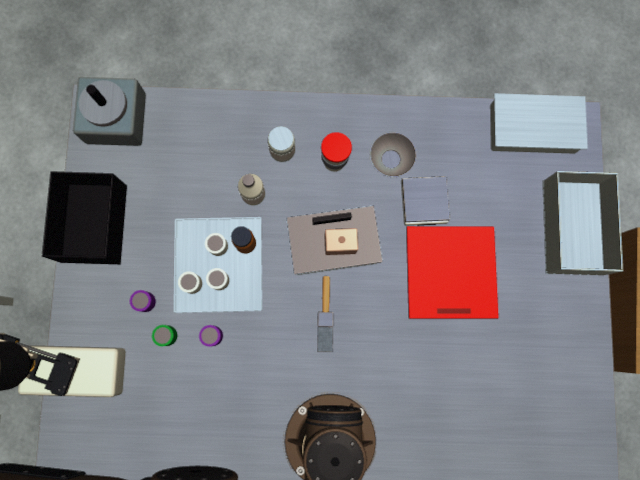

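View pics/wrist0.png

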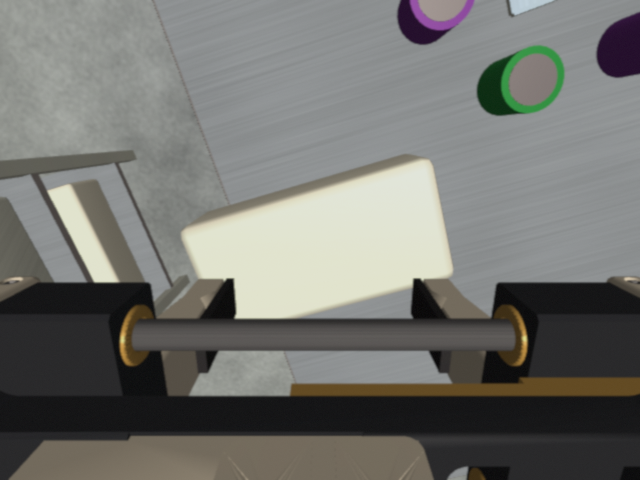

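Three white pots at top px (216,244), (190,282) and (217,279). The look-alikes are purple (142,301) and (211,336), and green (164,335). The brown jar is at (242,238). The scale is at (427,200); the two other boxes at (585,220) and (540,120) and the knobbed grey one at (108,108) are too tall or too big. Next I'll measure.

```bash
cat > h.py <<'E'
from plant import *
import cv2, numpy as np
from scipy.spatial.transform import Rotation as Ro
def tcp():
    s=get_state(); return s["tcp_pos"], Ro.from_euler("xyz",s["eef_rot"],degrees=True).as_matrix(), s
def cap(n):
    p,R,s=tcp(); c=capture(n)
    if "rvec" in c and c["rvec"] is not None:
        Rc=cv2.Rodrigues(np.array(c["rvec"]))[0]; t=np.array(c["tvec"]).ravel()
        c["C2W"]=Rc.T; c["org"]=-Rc.T@t
    else:
        M=np.array(c["mount"]); c["C2W"]=R@M[:3,:3]; c["org"]=R@M[:3,3]+p
    return c
def rays(c):
    v,u=np.mgrid[0:480,0:640]; K=c["intrinsics"]
    return np.stack([(u-K[0,2])/K[0,0],(v-K[1,2])/K[1,1],np.ones_like(u,float)],-1)
def cloud(c):
    P=rays(c)*c["z_map"][...,None]
    W=P@c["C2W"].T+c["org"]; W[c["z_map"]<=0]=np.nan; return W
def onplane(c,uv,z):
    K=c["intrinsics"]; d=np.array([(uv[0]-K[0,2])/K[0,0],(uv[1]-K[1,2])/K[1,1],1])
    d=c["C2W"]@d; return c["org"]+d*(z-c["org"][2])/d[2]
def rect(c,mask,z):
    n,l,st,ce=cv2.connectedComponentsWithStats(mask.astype(np.uint8))
    i=1+np.argmax(st[1:,4]); cn=max(cv2.findContours((l==i).astype(np.uint8),0,2)[0],key=cv2.contourArea)
    W=np.array([onplane(c,q[0],z)[:2] for q in cn])
    return cv2.minAreaRect((W*1000).astype(np.float32)), st[i]
E
python3 - <<'E'
from h import *
c=cap("top"); W=cloud(c); H=W[...,2]
np.save("W0.npy",W)
hh=cv2.applyColorMap(np.clip(H*1000*1.6,0,255).astype(np.uint8),cv2.COLORMAP_JET)
cv2.imwrite("pics/h0.png",hh)
for n,(u,v) in dict(pA=(216,244),pB=(190,282),pC=(217,279),jar=(240,234),scale=(427,200),lid=(310,255),handle=(331,218),block=(350,235),board=(450,270),sheet=(195,310),bottle=(248,182),can=(281,138),tumb=(336,146),bowl=(393,137),bench=(380,320),green=(164,335),spat=(325,330)).items():
    print(n,np.round(np.nanmedian(W[v-2:v+3,u-2:u+3].reshape(-1,3),0),4))
E
```

```text
pA [0.4974 0.3127 0.0562]
pB [0.3957 0.3743 0.0562]
pC [0.4055 0.3047 0.0571]
jar [0.5146 0.2438 0.1211]
scale [ 0.6386 -0.2461  0.0368]
lid [0.4726 0.0658 0.0808]
handle [0.5653 0.015  0.1126]
block [ 0.5157 -0.0316  0.1496]
board [ 0.4529 -0.3113  0.0141]
sheet [0.3264 0.3675 0.0027]
bottle [0.6418 0.2265 0.1529]
can [0.7777 0.1513 0.1018]
tumb [0.7516 0.0075 0.1291]
bowl [ 0.8148 -0.1532  0.0336]
bench [ 0.3145 -0.1266  0.0007]
green [0.2583 0.4327 0.0546]
spat [0.2835 0.0202 0.0208]<stdin>:4: RuntimeWarning: invalid value encountered in cast
```

```bash
python3 - <<'E'
from h import *
c=cap("top"); I=c["pixels"]; hsv=cv2.cvtColor(I,cv2.COLOR_BGR2HSV); W=np.load("W0.npy");H=W[...,2]
X,Y=W[...,0],W[...,1]
def pr(n,m,z): 
    r,s=rect(c,m,z); print(n,np.round(r[0],1),np.round(r[1],1),round(r[2],2),s)
box=lambda a,b,cc,d:(np.indices((480,640))[1]>a)&(np.indices((480,640))[1]<b)&(np.indices((480,640))[0]>cc)&(np.indices((480,640))[0]<d)
pr("lid",(H>.07)&(H<.09)&box(270,400,190,290)|(H>.09)&box(270,400,190,290),.08)
pr("handle",(H>.105)&(H<.125)&box(300,360,200,228),.114)
pr("block",(H>.14)&(H<.16)&box(300,380,215,270),.150)
pr("scale",(H>.028)&(H<.045)&box(395,460,165,230),.035)
red=(hsv[...,1]>150)&((hsv[...,0]<8)|(hsv[...,0]>172))&box(395,510,215,330)
pr("board",red,.012)
pr("jar",(H>.108)&(H<.125)&box(225,265,220,260),.115)
for n,b in dict(pA=(203,231,230,258),pB=(176,204,268,297),pC=(205,231,264,294)).items():
    pr(n,(H>.047)&(H<.062)&box(*b),.055)
for n,b,z in [("bottle",(230,270,165,210),.15),("can",(265,300,120,165),.1),("tumb",(315,355,125,172),.127),("bowl",(365,420,130,180),.05)]:
    pr(n,(H>z-.012)&(H<z+.012)&box(*b),z)
cv2.imwrite("pics/crop0.png",cv2.resize(I[160:330,160:460],None,fx=2.6,fy=2.6,interpolation=2))
E
```

```text
lid [516.1   5.6] [151.5 231. ] 9.93 [ 286  206   97   68 5100]
handle [566.5  14.9] [15.6 99.4] 9.6 [312 212  39  11 231]
block [503.5  -9.3] [56.9 80.2] 4.89 [325 228  33  24 723]
scale [ 639.9 -241.4] [126.2 121.3] 4.31 [ 402  177   48   46 1906]
board [ 449.4 -316.9] [248.9 239. ] 1.65 [ 407  226   91   93 8103]
jar [510.6 242.9] [51.5 48. ] 2.68 [231 226  20  21 317]
pA [500.3 315.7] [53.5 52.3] 3.07 [205 233  21  21 317]
pB [397.  379.8] [54.1 52.3] 47.59 [178 271  22  22 340]
pC [408.3 308. ] [52.2 52.2] 1.76 [206 268  21  21 329]
bottle [647.6 228.3] [31.1 27.5] 2.64 [242 174  12  13 121]
can [774.3 153.2] [71.  68.1] 46.0 [267 126  27  27 538]
tumb [749.2   7.4] [80.5 77.4] 1.58 [321 132  31  31 734]
bowl [ 760.7 -149.4] [124. 128.] 1.92 [369 132  48  45 451]
```

View pics/crop0.png

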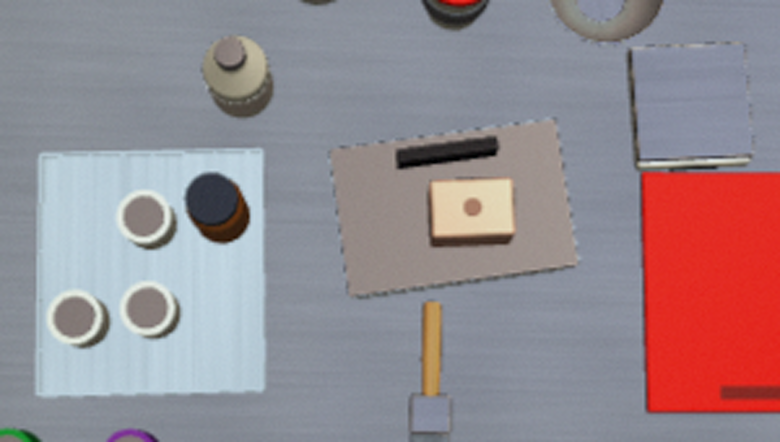

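View pics/h0.png

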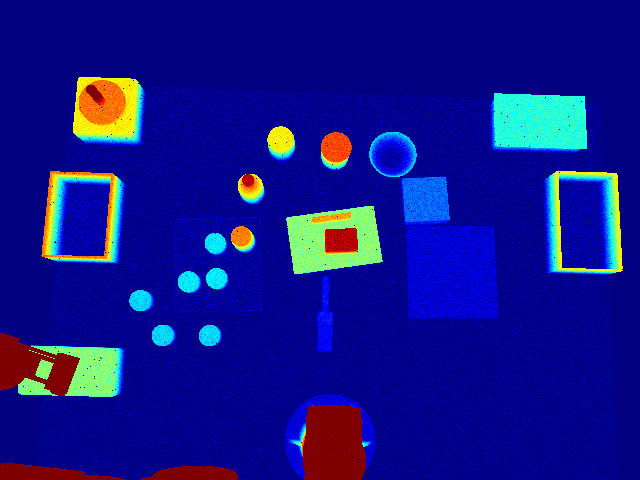

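The crop confirms it: the pinkish block is at crop px (472,210) beside the black handle, three white pots, jar at (215,205). The measured heights and sizes match the description. I'll move above the block.

```bash
cat > plan.py <<'E'
import json,sys,os,numpy as np
# usage: plan.py x y z yaw [x y z yaw ...]: shift/turn for each from the current commanded pose; last one is stored as commanded
f="cmd.json"; c=json.load(open(f)) if os.path.exists(f) else [0.188,0.648,0.292,163.797]
a=np.array(list(map(float,sys.argv[1:]))).reshape(-1,4)
y=np.radians(c[3]); X=np.array([np.cos(y),np.sin(y)]); Z=np.array([-np.sin(y),np.cos(y)])
for t in a:
    d=t[:2]-c[:2]; r=[round(float(d@X),4),round(c[2]-t[2],4),round(float(d@Z),4)]; th=round(c[3]-t[3],1)
    print([r,th],"rows>=",int(np.ceil(max(np.linalg.norm(r)/.0625,abs(th)/10.7))))
p=np.array(c[:2])+r[0]*X+r[2]*Z
json.dump([p[0],p[1],c[2]-r[1],c[3]-th],open(f,"w"))
E
python3 plan.py .5035 -.0093 .26 94.9
```

```text
[[-0.4864, np.float64(0.032), 0.5432], np.float64(68.9)] rows>= 12
```

Call:
{"method": "apply_moves", "body": {"rows": [[[-0.4864,0.032,0.5432],68.9],[[-0.4864,0.032,0.5432],68.9],[[-0.4864,0.032,0.5432],68.9],[[-0.4864,0.032,0.5432],68.9],[[-0.4864,0.032,0.5432],68.9],[[-0.4864,0.032,0.5432],68.9],[[-0.4864,0.032,0.5432],68.9],[[-0.4864,0.032,0.5432],68.9],[[-0.4864,0.032,0.5432],68.9],[[-0.4864,0.032,0.5432],68.9],[[-0.4864,0.032,0.5432],68.9],[[-0.4864,0.032,0.5432],68.9],[[-0.4864,0.032,0.5432],68.9],[[-0.4864,0.032,0.5432],68.9],[[-0.4864,0.032,0.5432],68.9],[[-0.4864,0.032,0.5432],68.9]], "gripper": 0.9}}

```text
time_s: 2.25
tcp_pos: [0.5037, -0.0082, 0.2604]
eef_rot: [-90.0, -0.0, 95.0]
contact_force: [0.4, -0.5, 0.3]
gripper_width: 0.0791
```

```bash
python3 - <<'E'
from h import *
p,R,s=tcp(); print(s["time_s"],p,s["eef_rot"],s["joints"],s["contact_force"])
c=cap("wrist"); cv2.imwrite("pics/w1.png",c["pixels"]); W=cloud(c)
H=W[...,2]
r,st=rect(c,(H>.14)&(H<.16)&(W[...,0]>.45)&(W[...,0]<.55)&(W[...,1]<.05)&(W[...,1]>-.07),.150); print("block",r,st)
r,st=rect(c,(H>.105)&(H<.125)&(W[...,0]>.53)&(W[...,0]<.6),.114); print("handle",r,st)
E
cat cmd.json
```

```text
2.25 [ 0.50370067 -0.0082444   0.26042169] [-9.00295392e+01 -9.12768317e-03  9.49964567e+01] [ 2.14409751e+01  5.72967049e+00 -2.32382170e+01 -4.48348190e-04
 -6.10011977e+01 -1.64443035e+01] [ 0.43937183 -0.47473769  0.28318547]
block ((500.81689453125, -12.682811737060547), (54.924560546875, 79.93827819824219), 3.9519829750061035) [  283   193    93   123 10729]
handle ((562.4605712890625, 8.638946533203125), (16.021982192993164, 94.5655288696289), 9.704129219055176) [ 220  197   40  122 2271]
[0.5035044616151022, -0.009349324713248897, 0.26, 94.89699999999999]
```

View pics/w1.png

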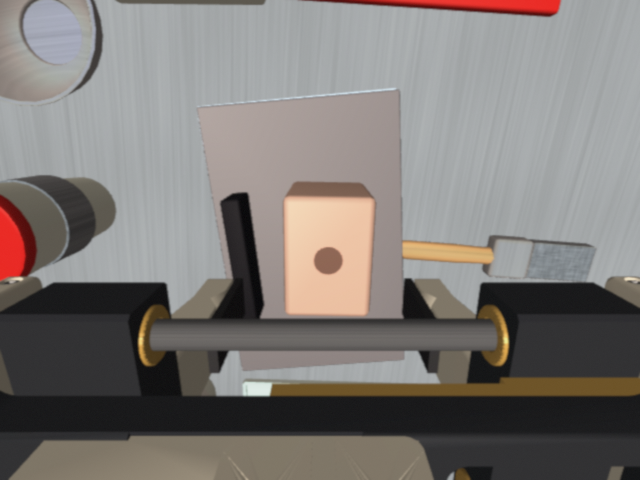

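The wrist picture shows the block (283–376, 193–316), with the handle to its left at (240,255). The two cameras agree within 3 mm, so I'll use the mean.

```bash
python3 plan.py .502 -.011 .188 94.5
```

```text
[[-0.0015, np.float64(0.072), 0.0016], np.float64(0.4)] rows>= 2
```

Call:
{"method": "apply_moves", "body": {"rows": [[[-0.0015,0.03,0.0016],0.4],[[-0.0015,0.055,0.0016],0.4],[[-0.0015,0.072,0.0016],0.4],[[-0.0015,0.072,0.0016],0.4],[[-0.0015,0.072,0.0016],0.4]]}}

```text
time_s: 2.92
tcp_pos: [0.5028, -0.0104, 0.189]
eef_rot: [-90.1, -0.0, 94.5]
contact_force: [-0.2, 0.1, -0.1]
gripper_width: 0.0789
```

Call:
{"method": "apply_moves", "body": {"rows": [[[0,0,0],0],[[0,0,0],0],[[0,0,0],0],[[0,0,0],0],[[0,0,0],0],[[0,0,0],0]], "gripper": 0.4, "grip_force": 35}}

```text
time_s: 3.68
tcp_pos: [0.5017, -0.011, 0.1884]
eef_rot: [-89.9, 0.0, 94.5]
contact_force: [-5.1, -0.2, 5.8]
gripper_width: 0.0559
```

Call:
{"method": "apply_moves", "body": {"rows": [[[0,-0.01,0],0],[[0,-0.03,0],0],[[0,-0.06,0],0],[[0,-0.06,0],0],[[0,-0.06,0],0]]}}

```text
time_s: 4.3
tcp_pos: [0.5017, -0.0109, 0.2471]
eef_rot: [-89.9, -0.0, 94.5]
contact_force: [-0.6, 0.1, -7.1]
gripper_width: 0.0561
```

```bash
echo "[$(python3 -c "
import json;c=json.load(open('cmd.json'));c[2]=.248;print(*c,sep=',')")]" > cmd.json; cat cmd.json; python3 plan.py .640 -.242 .248 94 .640 -.242 .145 94
```

```text
[0.5020383491192644,-0.010980432971320196,0.248,94.49699999999999]
[[-0.2411, np.float64(0.0), -0.1194], np.float64(0.5)] rows>= 5
[[-0.2411, np.float64(0.103), -0.1194], np.float64(0.5)] rows>= 5
```

Call:
{"method": "apply_moves", "body": {"rows": [[[-0.04,0,-0.02],0],[[-0.09,0,-0.045],0],[[-0.14,0,-0.07],0.2],[[-0.19,0,-0.095],0.4],[[-0.225,0,-0.112],0.5],[[-0.2411,0,-0.1194],0.5],[[-0.2411,0,-0.1194],0.5],[[-0.2411,0.03,-0.1194],0.5],[[-0.2411,0.06,-0.1194],0.5],[[-0.2411,0.085,-0.1194],0.5],[[-0.2411,0.097,-0.1194],0.5],[[-0.2411,0.103,-0.1194],0.5],[[-0.2411,0.103,-0.1194],0.5],[[-0.2411,0.103,-0.1194],0.5]]}}

```text
time_s: 6.05
tcp_pos: [0.6409, -0.2418, 0.1463]
eef_rot: [-90.1, 0.0, 94.0]
contact_force: [0.8, 0.3, -6.3]
gripper_width: 0.0557
```

Call:
{"method": "apply_moves", "body": {"rows": [[[0,0.001,0],0],[[0,0.002,0],0],[[0,0.002,0],0],[[0,0.002,0],0]]}}

```text
time_s: 6.55
tcp_pos: [0.6405, -0.2418, 0.1436]
eef_rot: [-90.0, 0.0, 94.0]
contact_force: [-1.6, 1.3, -1.8]
gripper_width: 0.0558
```

Contact: the weight has gone onto the scale. I'll release and raise the tool.

Call:
{"method": "apply_moves", "body": {"rows": [[[0,0,0],0],[[0,0,0],0],[[0,0,0],0],[[0,0,0],0],[[0,-0.02,0],0],[[0,-0.06,0],0],[[0,-0.11,0],0],[[0,-0.127,0],0],[[0,-0.127,0],0]], "gripper": 0.85}}

```text
time_s: 7.68
tcp_pos: [0.6408, -0.2419, 0.2717]
eef_rot: [-90.2, 0.0, 94.0]
contact_force: [0.3, 0.5, -1.1]
gripper_width: 0.0744
```

```bash
python3 - <<'E'
import json
c=json.load(open('cmd.json'));c[2]=.145-.002+.127;json.dump(c,open('cmd.json','w'));print(c)
E
python3 - <<'E'
from h import *
p,R,s=tcp(); print(p)
c=cap("top"); W=cloud(c);H=W[...,2]; cv2.imwrite("pics/t2.png",c["pixels"])
r=lambda m,z:print(rect(c,m,z))
b=(W[...,1]>-.33)&(W[...,1]<-.15)&(W[...,0]>.54)
r(b&(H>.095)&(H<.115),.105)
E
```

```text
[0.6399746720150602, -0.24197640875009155, 0.27, 93.99699999999999]
[ 0.640781   -0.24188073  0.27170904]
(((641.6558227539062, -223.54132080078125), (55.91611099243164, 50.421058654785156), 1.8742916584014893), array([414, 182,  20,  22, 382], dtype=int32))
```

View pics/t2.png

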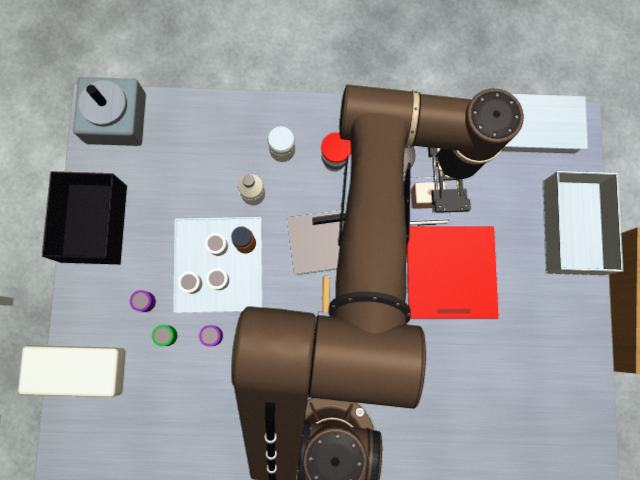

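```bash
python3 plan.py .565 .014 .27 99.8
```

```text
[[0.2606, np.float64(0.0), 0.0569], np.float64(-5.8)] rows>= 5
```

Call:
{"method": "apply_moves", "body": {"rows": [[[0.05,0,0.012],-1],[[0.11,0,0.025],-2],[[0.17,0,0.038],-4],[[0.22,0,0.048],-5.8],[[0.25,0,0.055],-5.8],[[0.2606,0,0.0569],-5.8],[[0.2606,0,0.0569],-5.8],[[0.2606,0,0.0569],-5.8],[[0.2606,0,0.0569],-5.8]]}}

```text
time_s: 8.85
tcp_pos: [0.5656, 0.0132, 0.2698]
eef_rot: [-90.0, 0.0, 99.7]
contact_force: [0.4, -0.1, 1.0]
gripper_width: 0.0744
```

```bash
python3 - <<'E'
from h import *
p,R,s=tcp(); print(s["time_s"],p,s["eef_rot"])
c=cap("wrist"); cv2.imwrite("pics/w3.png",c["pixels"]); W=cloud(c); H=W[...,2]
ok=(abs(W[...,0]-.53)<.14)&(abs(W[...,1])<.14)
print("handle",rect(c,ok&(H>.105)&(H<.125)&(W[...,0]>.53)&(W[...,0]<.6),.114))
print("lid",rect(c,ok&(H>.072)&(H<.09),.08))
for u,v in [(300,200),(330,150),(300,250)]: print(W[v,u])
E
```

```text
8.85 [0.56558568 0.01322358 0.26982253] [-8.99690757e+01  9.12134418e-03  9.97187862e+01]
handle (((563.3955688476562, 11.597858428955078), (13.362658500671387, 99.57472229003906), 9.442449569702148), array([ 317,  173,   19,  129, 2350], dtype=int32))
lid (((515.6532592773438, -11.774124145507812), (151.1642303466797, 198.05441284179688), 9.8599853515625), array([  293,    81,   202,   238, 38743], dtype=int32))
[ 0.58825979 -0.00877188  0.07984479]
[ 0.5709562  -0.05210794  0.07966344]
[0.58176137 0.0340138  0.07973022]
```

View pics/w3.png

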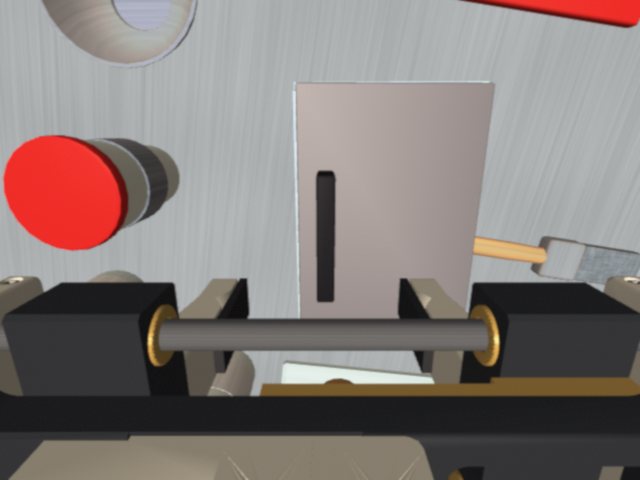

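The handle is at px (326,237) and measures 13×100 mm as it should. I'll descend to take only its top 10 mm with a light grip, so the lid can tilt between the pads.

```bash
python3 plan.py .5645 .0125 .170 99.8
```

```text
[[-0.0014, np.float64(0.1), 0.0008], np.float64(-0.0)] rows>= 2
```

Call:
{"method": "apply_moves", "body": {"rows": [[[-0.0014,0.03,0.0008],0],[[-0.0014,0.06,0.0008],0],[[-0.0014,0.085,0.0008],0],[[-0.0014,0.1,0.0008],0],[[-0.0014,0.1,0.0008],0],[[-0.0014,0.1,0.0008],0]], "gripper": 0.5}}

```text
time_s: 9.65
tcp_pos: [0.5655, 0.0127, 0.1711]
eef_rot: [-90.1, 0.0, 99.8]
contact_force: [-0.7, -0.5, 0.3]
gripper_width: 0.0437
```

Call:
{"method": "apply_moves", "body": {"rows": [[[0,0,0],0],[[0,0,0],0],[[0,0,0],0],[[0,0,0],0],[[0,0,0],0],[[0,0,0],0],[[0,0,0],0]], "gripper": 0, "grip_force": 8}}

```text
time_s: 10.52
tcp_pos: [0.5647, 0.0126, 0.1703]
eef_rot: [-90.0, 0.0, 99.8]
contact_force: [-4.1, -0.2, 5.6]
gripper_width: 0.0139
```

Call:
{"method": "apply_moves", "body": {"rows": [[[0,-0.0022,0.0007],0],[[0,-0.0044,0.0015],0],[[0,-0.0066,0.0022],0],[[0,-0.0088,0.003],0],[[0,-0.011,0.0039],0],[[0,-0.0131,0.0048],0],[[0,-0.0131,0.0048],0],[[0,-0.0131,0.0048],0]]}}

```text
time_s: 11.52
tcp_pos: [0.5601, 0.0118, 0.1832]
eef_rot: [-90.0, 0.0, 99.8]
contact_force: [-0.4, -0.5, -2.6]
gripper_width: 0.0139
```

```bash
cat > lidchk.py <<'E'
from h import *
import sys
n=sys.argv[1]
p,R,s=tcp(); print(s["time_s"],p,s["contact_force"],s["gripper_width"])
c=cap("wrist"); W=cloud(c); K=c["pixels"]; cv2.imwrite(f"pics/{n}w.png",K)
hsv=cv2.cvtColor(K,cv2.COLOR_BGR2HSV)
# lid plate: sample in lid frame columns ahead of the fingers
yaw=np.radians(9.8); ux=np.array([np.cos(yaw),np.sin(yaw)]); uy=np.array([-ux[1],ux[0]])
d=W[...,:2]-np.array([.5155,.005]); X=d@ux; Y=d@uy
for y0 in (-.09,-.065):
  for x in np.arange(-.09,.1,.015):
    m=(abs(X-x)<.004)&(abs(Y-y0)<.012)
    if m.sum()>5: print(round(y0,3),round(x,3),round(float(np.nanmedian(W[m][:,2])),4),m.sum())
q=cap("scene"); cv2.imwrite(f"pics/{n}s.png",cv2.resize(q["pixels"][130:340,210:490],None,fx=2.6,fy=2.6,interpolation=2))
E
python3 lidchk.py l6
```

```text
11.525 [0.56009288 0.01184922 0.18324715] [-0.39341181 -0.48888414 -2.60484024] 0.01385463692642581
-0.09 -0.075 0.0888 781
-0.09 -0.06 0.0893 788
-0.09 -0.045 0.0899 792
-0.09 -0.03 0.0904 803
-0.09 -0.015 0.0909 806
-0.09 0.0 0.0914 816
-0.09 0.015 0.0919 817
-0.09 0.03 0.0924 827
-0.09 0.045 0.0929 849
-0.09 0.06 0.0934 846
-0.09 0.075 0.0722 200
-0.09 0.09 0.0001 364
-0.065 -0.075 0.0888 695
-0.065 -0.06 0.0893 703
-0.065 -0.045 0.0899 702
-0.065 -0.03 0.0903 707
-0.065 -0.015 0.0908 718
-0.065 0.0 0.0914 716
-0.065 0.015 0.0919 716
-0.065 0.03 0.0924 735
-0.065 0.045 0.0929 725
-0.065 0.06 0.0934 743
-0.065 0.075 0.0721 176
-0.065 0.09 0.0002 337
```

View pics/l6s.png

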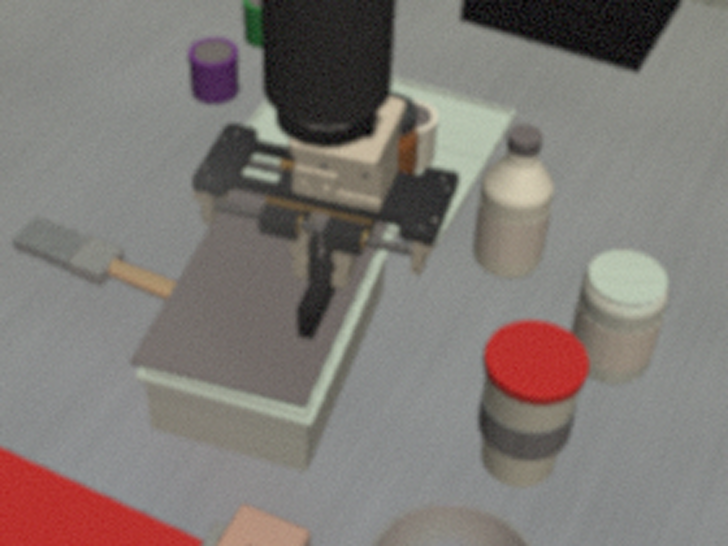

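View pics/l6w.png

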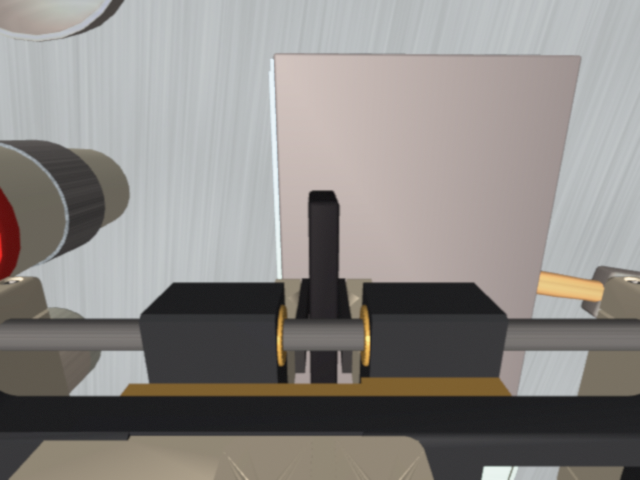

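At 8 N the pads held the lid nearly level: a 1.9° slope, with the near edge 8 mm up. I'll put it back along the same path and regrip higher and lighter.

Call:
{"method": "apply_moves", "body": {"rows": [[[0,0.0022,-0.0008],0],[[0,0.0044,-0.0017],0],[[0,0.0066,-0.0026],0],[[0,0.0088,-0.0034],0],[[0,0.011,-0.0042],0],[[0,0.0131,-0.0048],0],[[0,0.0131,-0.0048],0],[[0,0.0131,-0.0048],0]]}}

```text
time_s: 12.62
tcp_pos: [0.5647, 0.0126, 0.1704]
eef_rot: [-90.0, 0.0, 99.8]
contact_force: [-3.1, -0.9, 2.6]
gripper_width: 0.0139
```

```bash
python3 lidchk.py l7 | head -14; cat cmd.json
```

```text
12.625 [0.5647214  0.01255337 0.17038473] [-3.12389634 -0.89330587  2.64864244] 0.01389426658263948
-0.09 -0.075 0.08 634
-0.09 -0.06 0.0801 831
-0.09 -0.045 0.0801 833
-0.09 -0.03 0.0802 836
-0.09 -0.015 0.0801 840
-0.09 0.0 0.0802 825
-0.09 0.015 0.0802 833
-0.09 0.03 0.0802 833
-0.09 0.045 0.0802 823
-0.09 0.06 0.0802 837
-0.09 0.075 0.0792 175
-0.09 0.09 0.0002 402
-0.065 -0.075 0.08 560
[0.5644980321389228, 0.012507853030830502, 0.17, 99.79699999999998]
```

Call:
{"method": "apply_moves", "body": {"rows": [[[0,0,0],0],[[0,0,0],0],[[0,-0.004,0],0],[[0,-0.004,0],0]], "gripper": 0.22, "grip_force": 4}}

```text
time_s: 13.22
tcp_pos: [0.5652, 0.0128, 0.1746]
eef_rot: [-90.1, -0.0, 99.8]
contact_force: [-0.8, 0.4, 0.0]
gripper_width: 0.0194
```

Call:
{"method": "apply_moves", "body": {"rows": [[[0,0,0],0],[[0,0,0],0],[[0,0,0],0],[[0,0,0],0],[[0,-0.0022,0.0007],0],[[0,-0.0044,0.0015],0],[[0,-0.0066,0.0022],0],[[0,-0.0066,0.0022],0]], "gripper": 0}}

```text
time_s: 14.22
tcp_pos: [0.5626, 0.0123, 0.1809]
eef_rot: [-90.0, -0.0, 99.8]
contact_force: [0.5, 0.6, -2.6]
gripper_width: 0.0139
```

```bash
python3 lidchk.py l8 | head -14
```

```text
14.225 [0.56255889 0.01226525 0.18085298] [ 0.50903023  0.63172522 -2.59109672] 0.01392719721169396
-0.09 -0.075 0.0799 582
-0.09 -0.06 0.0807 726
-0.09 -0.045 0.0816 728
-0.09 -0.03 0.0823 749
-0.09 -0.015 0.0831 764
-0.09 0.0 0.0839 773
-0.09 0.015 0.0847 774
-0.09 0.03 0.0855 786
-0.09 0.045 0.0863 803
-0.09 0.06 0.087 809
-0.09 0.075 0.087 70
-0.09 0.09 0.0002 361
-0.065 -0.075 0.08 510
```

Now it tips: 3° with the near edge still at rim level. Continuing along the arc.

Call:
{"method": "apply_moves", "body": {"rows": [[[0,-0.0022,0.0009],0],[[0,-0.0044,0.0018],0],[[0,-0.0065,0.0026],0],[[0,-0.0087,0.0035],0],[[0,-0.0107,0.0045],0],[[0,-0.0128,0.0055],0],[[0,-0.0149,0.0065],0],[[0,-0.0149,0.0065],0]]}}

```text
time_s: 15.32
tcp_pos: [0.5562, 0.0112, 0.1959]
eef_rot: [-90.0, -0.0, 99.8]
contact_force: [0.9, 0.1, -2.0]
gripper_width: 0.0143
```

```bash
python3 lidchk.py l9 | head -14
```

```text
15.325 [0.55624762 0.01119641 0.19585524] [ 0.92895509  0.07806909 -1.98786074] 0.014340405718338315
-0.09 -0.075 0.0797 518
-0.09 -0.06 0.0823 596
-0.09 -0.045 0.085 628
-0.09 -0.03 0.0876 653
-0.09 -0.015 0.0903 666
-0.09 0.0 0.0929 703
-0.09 0.015 0.0955 733
-0.09 0.03 0.0982 771
-0.09 0.045 0.1008 806
-0.09 0.06 0.1035 827
-0.09 0.09 0.0001 332
-0.065 -0.075 0.0798 466
-0.065 -0.06 0.0823 529
```

View pics/l9s.png

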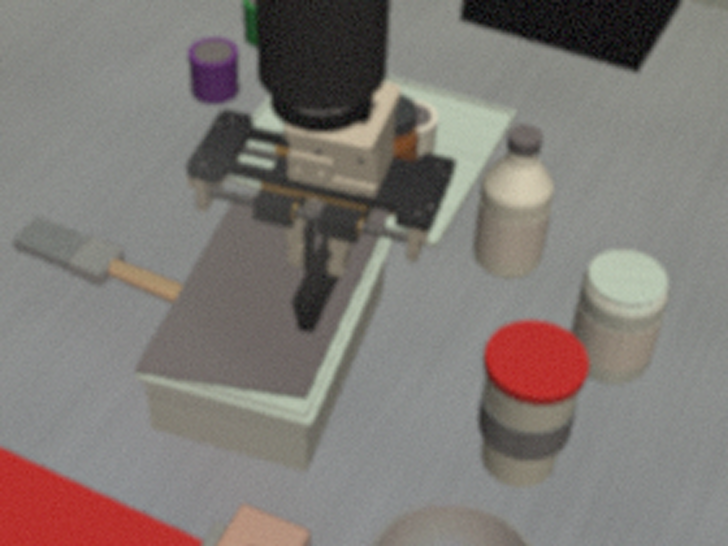

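10° and pivoting cleanly on the rim. On to 20°, then 25°.

Call:
{"method": "apply_moves", "body": {"rows": [[[0,-0.002,0.0011],0],[[0,-0.004,0.0022],0],[[0,-0.006,0.0034],0],[[0,-0.008,0.0045],0],[[0,-0.01,0.0057],0],[[0,-0.012,0.007],0],[[0,-0.014,0.0083],0],[[0,-0.016,0.0097],0],[[0,-0.018,0.0111],0],[[0,-0.0196,0.0123],0],[[0,-0.0196,0.0123],0]]}}

```text
time_s: 16.8
tcp_pos: [0.5441, 0.0091, 0.2154]
eef_rot: [-90.0, -0.0, 99.8]
contact_force: [-0.0, -0.8, -1.8]
gripper_width: 0.0143
```

```bash
python3 lidchk.py l10 | head -14
```

```text
16.8 [0.54407098 0.00907707 0.21536387] [-0.00234672 -0.82110932 -1.80639785] 0.014295345760627218
-0.09 -0.075 0.0795 445
-0.09 -0.06 0.0849 468
-0.09 -0.045 0.0903 512
-0.09 -0.03 0.0957 564
-0.09 -0.015 0.1012 603
-0.09 0.0 0.1065 649
-0.09 0.015 0.112 704
-0.09 0.03 0.1174 791
-0.09 0.045 0.1228 837
-0.09 0.06 0.1274 588
-0.09 0.075 0.0721 140
-0.09 0.09 0.0001 242
-0.065 -0.075 0.0795 400
```

View pics/l10w.png

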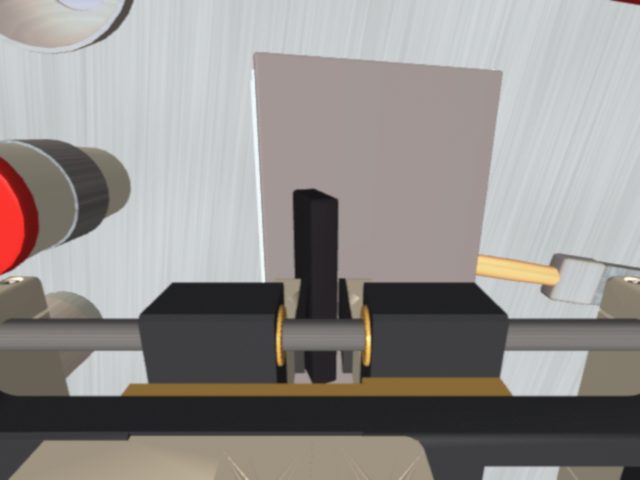

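19.8° with the near edge on the rim. I'll take it to 25°, then firm the grip before lifting off.

Call:
{"method": "apply_moves", "body": {"rows": [[[0,-0.002,0.0016],0],[[0,-0.004,0.0032],0],[[0,-0.006,0.0049],0],[[0,-0.0078,0.0064],0],[[0,-0.0089,0.0074],0],[[0,-0.0089,0.0074],0],[[0,-0.0089,0.0074],0]]}}

```text
time_s: 17.77
tcp_pos: [0.5369, 0.0078, 0.2241]
eef_rot: [-90.0, 0.0, 99.8]
contact_force: [0.1, -0.2, -0.6]
gripper_width: 0.0002
```

Call:
{"method": "apply_moves", "body": {"rows": [[[0,0,0],0],[[0,0,0],0],[[0,0,0],0]], "grip_force": 9}}

```text
time_s: 18.15
tcp_pos: [0.5369, 0.0078, 0.2241]
eef_rot: [-90.0, 0.0, 99.8]
contact_force: [-0.1, 0.1, -0.4]
gripper_width: 0.0001
```

```bash
python3 lidchk.py l11 | head -14
```

```text
18.15 [0.53686591 0.00782732 0.22410405] [-0.12040765  0.10385533 -0.37413405] 0.00012544053875637945
-0.09 -0.075 0.0801 493
-0.09 -0.06 0.0801 495
-0.09 -0.045 0.0801 501
-0.09 -0.03 0.0802 499
-0.09 -0.015 0.0801 491
-0.09 0.0 0.0801 496
-0.09 0.015 0.0801 511
-0.09 0.03 0.0802 477
-0.09 0.045 0.0802 491
-0.09 0.06 0.0801 500
-0.09 0.075 0.0721 150
-0.09 0.09 0.0001 172
-0.065 -0.075 0.0802 459
```

View pics/l11s.png

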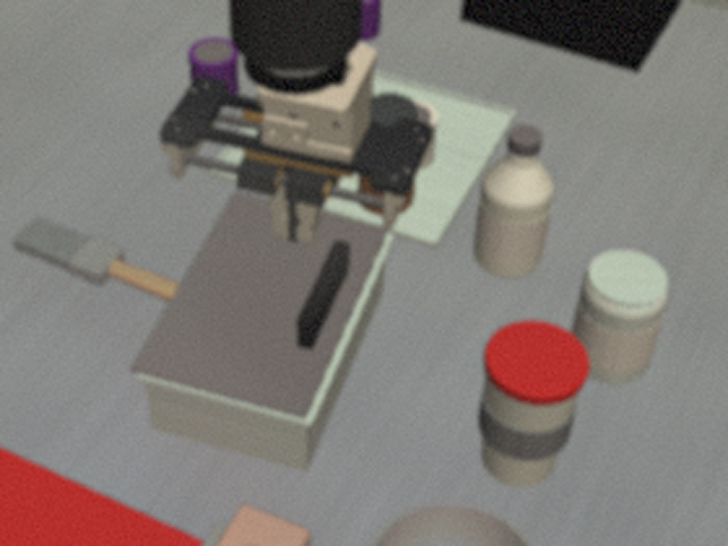

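The lid slipped out past 20° and dropped back into its seat (plate level at 0.080). I'll repeat with about 7 mm of grip, tip to about 16°, then firm up and lift off.

```bash
python3 - <<'E'
import json
c=json.load(open('cmd.json'))
import numpy as np
y=np.radians(c[3]); Z=np.array([-np.sin(y),np.cos(y)])
tz=.0022+.0065+.0123+.0074; dz=.004+.0066+.0149+.0196+.0089
c[0]+=Z[0]*tz;c[1]+=Z[1]*tz;c[2]+=dz; json.dump(c,open('cmd.json','w'));print(c)
E
python3 plan.py .5645 .0125 .25 99.8
```

```text
[np.float64(0.5365121947553354), np.float64(0.007675368582909067), 0.224, 99.79699999999998]
[[-0.0, np.float64(-0.026), -0.0284], np.float64(-0.0)] rows>= 1
```

Call:
{"method": "apply_moves", "body": {"rows": [[[0,-0.026,-0.0284],0],[[0,-0.026,-0.0284],0],[[0,-0.026,-0.0284],0]], "gripper": 0.5, "grip_force": 5}}

```text
time_s: 18.62
tcp_pos: [0.5644, 0.0126, 0.2496]
eef_rot: [-90.0, -0.0, 99.8]
contact_force: [-0.5, -0.2, -0.9]
gripper_width: 0.0251
```

```bash
python3 - <<'E'
from h import *
p,R,s=tcp(); print(s["time_s"],p,s["eef_rot"])
c=cap("wrist"); cv2.imwrite("pics/w12.png",c["pixels"]); W=cloud(c); H=W[...,2]
ok=(abs(W[...,0]-.53)<.14)&(abs(W[...,1])<.14)
print("handle",rect(c,ok&(H>.105)&(H<.125)&(W[...,0]>.53)&(W[...,0]<.6),.114))
print("lid",rect(c,ok&(H>.072)&(H<.09),.08))
E
```

```text
18.625 [0.56437077 0.01260964 0.24961819] [-8.99518152e+01 -1.62440939e-02  9.97742136e+01]
handle (((559.4439086914062, 11.317134857177734), (13.756278038024902, 100.21853637695312), 9.638307571411133), array([ 320,  177,   21,  139, 2772], dtype=int32))
lid (((514.8363037109375, -17.86981201171875), (154.56117248535156, 185.93515014648438), 9.922266960144043), array([  289,    78,   223,   241, 40149], dtype=int32))
```

```bash
python3 plan.py .5605 .012 .1725 99.8; cat cmd.json
```

```text
[[0.0002, np.float64(0.0775), 0.004], np.float64(-0.0)] rows>= 2
[0.5605223333211786, 0.01202430478030345, 0.1725, 99.79699999999998]
```

Call:
{"method": "apply_moves", "body": {"rows": [[[0.0002,0.03,0.004],0],[[0.0002,0.055,0.004],0],[[0.0002,0.07,0.004],0],[[0.0002,0.0775,0.004],0],[[0.0002,0.0775,0.004],0]], "gripper": 0.4}}

```text
time_s: 19.3
tcp_pos: [0.5609, 0.0122, 0.1725]
eef_rot: [-90.0, 0.0, 99.8]
contact_force: [0.3, 0.5, 1.0]
gripper_width: 0.0353
```

Call:
{"method": "apply_moves", "body": {"rows": [[[0,0,0],0],[[0,0,0],0],[[0,0,0],0],[[0,0,0],0],[[0,0,0],0],[[0,0,-0.0015],0],[[0,0,-0.003],0],[[0,0,-0.004],0],[[0,0,-0.004],0]], "gripper": 0, "grip_force": 4}}

```text
time_s: 20.42
tcp_pos: [0.5635, 0.0123, 0.1726]
eef_rot: [-89.8, 0.0, 99.8]
contact_force: [-6.6, -0.9, 6.0]
gripper_width: 0.0139
```

Call:
{"method": "apply_moves", "body": {"rows": [[[0,-0.0022,0.0007],0],[[0,-0.0044,0.0015],0],[[0,-0.0066,0.0022],0],[[0,-0.0066,0.0022],0]]}}

```text
time_s: 20.92
tcp_pos: [0.5628, 0.0126, 0.1794]
eef_rot: [-90.0, -0.0, 99.8]
contact_force: [0.4, -0.2, -2.4]
gripper_width: 0.0142
```

```bash
python3 lidchk.py l13 | head -14
```

```text
20.925 [0.56279117 0.01257852 0.17942276] [ 0.41285969 -0.2242816  -2.40338077] 0.014192656326160097
-0.09 -0.075 0.0799 544
-0.09 -0.06 0.0808 740
-0.09 -0.045 0.0816 739
-0.09 -0.03 0.0824 755
-0.09 -0.015 0.0832 765
-0.09 0.0 0.084 781
-0.09 0.015 0.0848 781
-0.09 0.03 0.0856 791
-0.09 0.045 0.0865 803
-0.09 0.06 0.0873 823
-0.09 0.075 0.0873 104
-0.09 0.09 0.0001 371
-0.065 -0.075 0.08 501
```

Call:
{"method": "apply_moves", "body": {"rows": [[[0,-0.0022,0.0009],0],[[0,-0.0044,0.0018],0],[[0,-0.0065,0.0026],0],[[0,-0.0087,0.0035],0],[[0,-0.0107,0.0045],0],[[0,-0.0128,0.0055],0],[[0,-0.0149,0.0065],0],[[0,-0.017,0.0076],0],[[0,-0.019,0.0088],0],[[0,-0.021,0.01],0],[[0,-0.023,0.0112],0],[[0,-0.0249,0.0122],0],[[0,-0.0249,0.0122],0]], "grip_force": 5}}

```text
time_s: 22.65
tcp_pos: [0.5506, 0.0104, 0.2043]
eef_rot: [-90.0, -0.0, 99.8]
contact_force: [0.0, 0.5, -3.4]
gripper_width: 0.0145
```

```bash
python3 lidchk.py l14 | head -14
```

```text
22.65 [0.55055353 0.01039609 0.20429536] [ 0.01654236  0.47990888 -3.42738099] 0.014508753095570403
-0.09 -0.075 0.0796 504
-0.09 -0.06 0.0836 546
-0.09 -0.045 0.0875 580
-0.09 -0.03 0.0916 607
-0.09 -0.015 0.0956 645
-0.09 0.0 0.0995 690
-0.09 0.015 0.1035 729
-0.09 0.03 0.1076 782
-0.09 0.045 0.1117 825
-0.09 0.06 0.1156 892
-0.09 0.075 0.0722 46
-0.09 0.09 0.0002 303
-0.065 -0.075 0.0795 450
```

View pics/l14w.png

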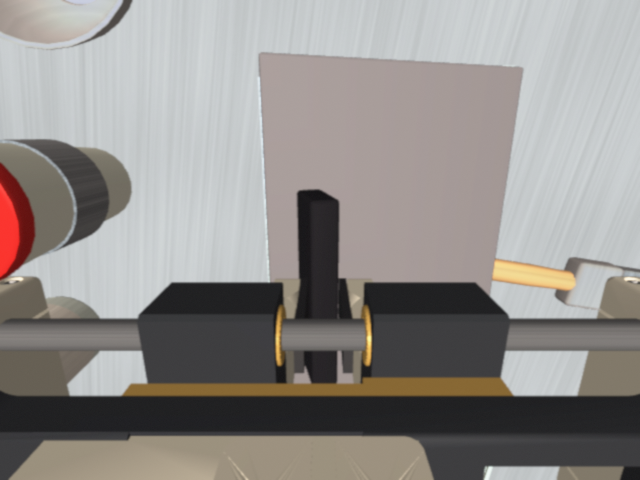

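15° with the opposite edge on the rim. I'll firm the grip and see whether it holds or straightens.

Call:
{"method": "apply_moves", "body": {"rows": [[[0,0,0],0],[[0,0,0],0],[[0,0,0],0]], "grip_force": 14}}

```text
time_s: 23.12
tcp_pos: [0.5506, 0.0104, 0.2041]
eef_rot: [-90.0, 0.0, 99.8]
contact_force: [0.0, -0.4, -2.3]
gripper_width: 0.0143
```

```bash
python3 lidchk.py l15 | head -14
```

```text
23.125 [0.55059188 0.01041236 0.20407267] [ 0.04210497 -0.38529942 -2.29997338] 0.014297937714849126
-0.09 -0.075 0.0796 506
-0.09 -0.06 0.0835 543
-0.09 -0.045 0.0875 573
-0.09 -0.03 0.0915 609
-0.09 -0.015 0.0955 651
-0.09 0.0 0.0994 686
-0.09 0.015 0.1035 730
-0.09 0.03 0.1075 783
-0.09 0.045 0.1114 826
-0.09 0.06 0.1154 889
-0.09 0.075 0.0723 56
-0.09 0.09 0.0003 303
-0.065 -0.075 0.0796 456
```

Call:
{"method": "apply_moves", "body": {"rows": [[[0,0,0],0],[[0,0,0],0],[[0,-0.002,0],0],[[0,-0.004,0],0],[[0,-0.006,0],0],[[0,-0.006,0],0]], "grip_force": 25}}

```text
time_s: 23.98
tcp_pos: [0.5508, 0.0105, 0.2105]
eef_rot: [-90.0, -0.0, 99.8]
contact_force: [0.8, 0.8, -3.0]
gripper_width: 0.0138
```

```bash
python3 lidchk.py l16 | head -14
```

```text
23.975 [0.55076205 0.01045267 0.21045519] [ 0.82270842  0.75375005 -3.00424691] 0.013802841758891701
-0.09 -0.075 0.0862 509
-0.09 -0.06 0.0902 551
-0.09 -0.045 0.0941 578
-0.09 -0.03 0.098 603
-0.09 -0.015 0.102 661
-0.09 0.0 0.1059 685
-0.09 0.015 0.1099 735
-0.09 0.03 0.1137 761
-0.09 0.045 0.1177 847
-0.09 0.06 0.1217 886
-0.09 0.09 0.0002 286
-0.065 -0.075 0.0862 457
-0.065 -0.06 0.0902 491
```

View pics/l16s.png

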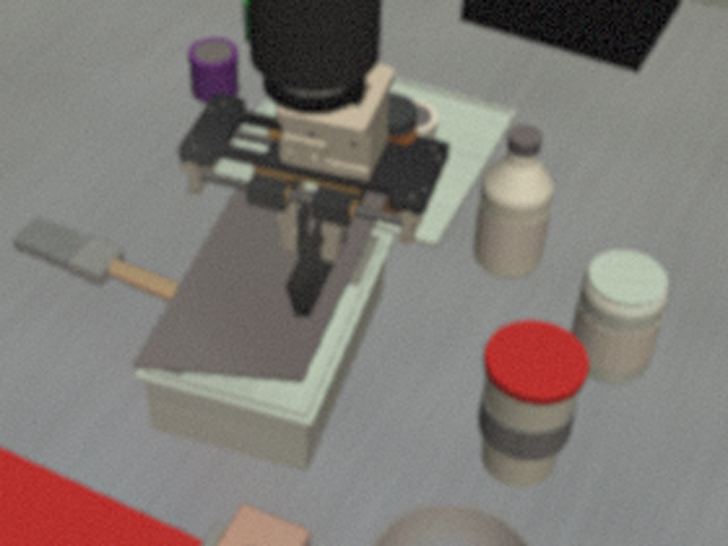

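The lid is held rigidly at 15°, clear of the rim. I'll lift it and carry it over the board.

```bash
python3 - <<'E'
import json, numpy as np
c=json.load(open('cmd.json'))
y=np.radians(c[3]); Z=np.array([-np.sin(y),np.cos(y)])
tz=-.004+.0022+.0122; dz=.0066+.0249+.006
c[0]+=Z[0]*tz;c[1]+=Z[1]*tz;c[2]+=dz; json.dump(c,open('cmd.json','w'));print(c)
E
python3 plan.py .5505 .0103 .29 99.8 .4726 -.3159 .29 91.65  .4726 -.3159 .165 91.65
```

```text
[np.float64(0.5502739985046536), np.float64(0.010254662588106868), 0.21, 99.79699999999998]
[[0.0, np.float64(-0.08), -0.0002], np.float64(-0.0)] rows>= 2
[[-0.3082, np.float64(-0.08), 0.132], np.float64(8.1)] rows>= 6
[[-0.3082, np.float64(0.045), 0.132], np.float64(8.1)] rows>= 6
```

Call:
{"method": "apply_moves", "body": {"rows": [[[0,-0.012,0],0],[[0,-0.03,0],0],[[0,-0.05,0],0],[[0,-0.068,0],0],[[0,-0.08,0],0],[[-0.02,-0.08,0.009],1],[[-0.05,-0.08,0.022],2],[[-0.08,-0.08,0.034],3],[[-0.11,-0.08,0.047],4],[[-0.145,-0.08,0.062],5],[[-0.18,-0.08,0.077],6],[[-0.215,-0.08,0.092],7],[[-0.25,-0.08,0.107],8.1],[[-0.28,-0.08,0.12],8.1],[[-0.3,-0.08,0.129],8.1],[[-0.3082,-0.08,0.132],8.1],[[-0.3082,-0.08,0.132],8.1]]}}

```text
time_s: 26.2
tcp_pos: [0.4725, -0.3162, 0.2898]
eef_rot: [-90.0, -0.0, 91.6]
contact_force: [0.5, 1.1, -2.5]
gripper_width: 0.0136
```

```bash
python3 - <<'E'
from h import *
p,R,s=tcp(); print(s["time_s"],p,s["contact_force"],s["gripper_width"],s["eef_rot"])
c=cap("wrist"); W=cloud(c); cv2.imwrite("pics/w17.png",c["pixels"])
X=W[...,0];Y=W[...,1]
for x in np.arange(.34,.53,.02):
    m=(abs(X-x)<.003)&(abs(Y+.39)<.012)
    print(round(x,3),np.round(np.nanmedian(W[m][:,2]),4),m.sum())
t=cap("top"); cv2.imwrite("pics/t17.png",t["pixels"]); q=cap("scene"); cv2.imwrite("pics/s17.png",q["pixels"])
E
```

```text
26.2 [ 0.47247997 -0.31617467  0.28978106] [ 0.46698954  1.08826895 -2.54160985] 0.013570982526721965 [-8.99608667e+01 -2.15320145e-02  9.16168346e+01]
0.34 nan 0
0.36 0.1644 204
0.38 0.1694 378
0.4 0.1747 401
0.42 0.1798 445
0.44 0.1851 475
0.46 0.1904 522
0.48 0.1956 553
0.5 0.2008 624
0.52 nan 0
  return np.nanmean(a, axis, out=out, keepdims=keepdims)
```

View pics/w17.png

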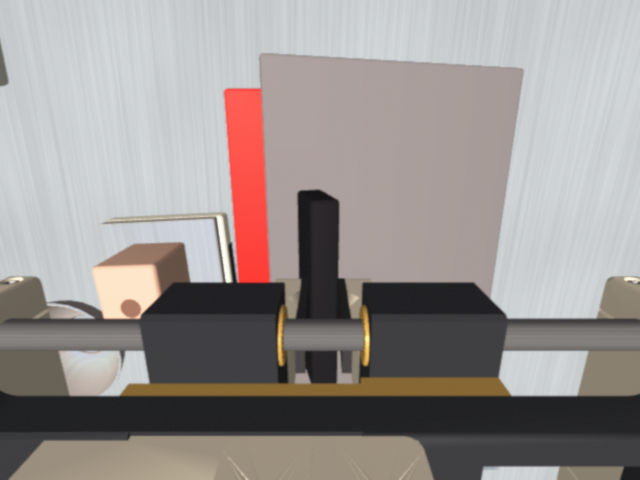

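View pics/s17.png

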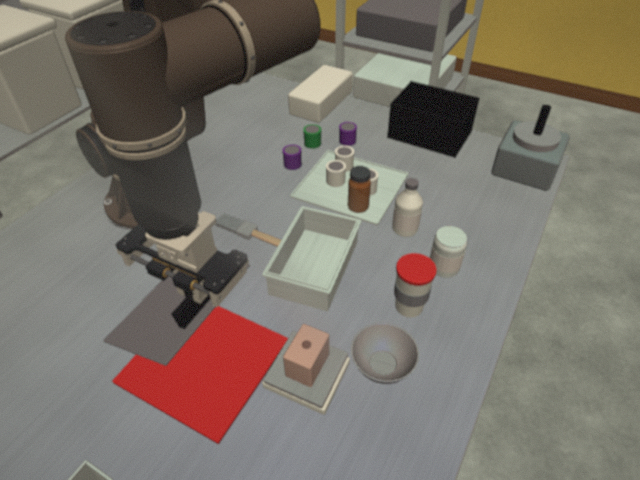

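The tub is open, the block stands on the scale, and the lid is above the board. Lowering.

Call:
{"method": "apply_moves", "body": {"rows": [[[0,0.02,0],0],[[0,0.05,0],0],[[0,0.08,0],0],[[0,0.105,0],0],[[0,0.125,0],0],[[0,0.135,0],0],[[0,0.139,0],0],[[0,0.139,0],0]]}}

```text
time_s: 27.35
tcp_pos: [0.4734, -0.3157, 0.1516]
eef_rot: [-90.0, 0.0, 91.7]
contact_force: [-0.5, 0.1, -2.2]
gripper_width: 0.0139
```

Call:
{"method": "apply_moves", "body": {"rows": [[[0,0.0015,0],0],[[0,0.003,0],0],[[0,0.0045,0],0],[[0,0.0045,0],0]]}}

```text
time_s: 27.85
tcp_pos: [0.473, -0.3158, 0.1466]
eef_rot: [-90.0, -0.0, 91.7]
contact_force: [0.2, 0.6, -3.0]
gripper_width: 0.0134
```

Call:
{"method": "apply_moves", "body": {"rows": [[[0,0.001,0],0],[[0,0.002,0],0],[[0,0.002,0],0]]}}

```text
time_s: 28.22
tcp_pos: [0.4734, -0.3159, 0.1449]
eef_rot: [-90.0, 0.0, 91.7]
contact_force: [1.3, 0.4, -1.0]
gripper_width: 0.0137
```

Call:
{"method": "apply_moves", "body": {"rows": [[[0,0,0],0],[[0,0,0],0],[[0,0.003,-0.002],0],[[0,0.006,-0.0042],0],[[0,0.0087,-0.0061],0],[[0,0.0087,-0.0061],0]], "grip_force": 5}}

```text
time_s: 28.98
tcp_pos: [0.4791, -0.3155, 0.1356]
eef_rot: [-90.0, -0.0, 91.7]
contact_force: [-0.2, -0.2, -1.1]
gripper_width: 0.0139
```

```bash
cat > lb.py <<'E'
from h import *
p,R,s=tcp(); print(s["time_s"],p,s["contact_force"],s["gripper_width"])
c=cap("wrist"); W=cloud(c)
X=W[...,0];Y=W[...,1]
for x in np.arange(.33,.55,.02):
    m=(abs(X-x)<.003)&(abs(Y+.38)<.012)
    if m.sum(): print(round(x,3),np.round(np.nanmedian(W[m][:,2]),4),m.sum())
E
python3 lb.py
```

```text
28.975 [ 0.47906019 -0.31553421  0.13555347] [-0.22184622 -0.17763886 -1.05605559] 0.013914957294671066
0.33 0.0121 385
0.35 0.0121 391
0.37 0.0245 409
0.39 0.0274 434
0.41 0.0303 441
0.43 0.0331 474
0.45 0.036 497
0.47 0.0389 508
0.49 0.0418 545
0.51 0.0431 120
0.53 0.0122 406
0.55 0.0122 408
```

Call:
{"method": "apply_moves", "body": {"rows": [[[0,0.003,-0.0018],0],[[0,0.006,-0.0036],0],[[0,0.009,-0.0052],0],[[0,0.012,-0.0067],0],[[0,0.015,-0.0082],0],[[0,0.017,-0.009],0],[[0,0.0175,-0.0095],0],[[0,0.0175,-0.0095],0]]}}

```text
time_s: 30.02
tcp_pos: [0.4879, -0.3155, 0.119]
eef_rot: [-89.9, 0.0, 91.7]
contact_force: [-5.1, -0.5, 6.4]
gripper_width: 0.0138
```

```bash
python3 lb.py
```

```text
30.025 [ 0.48786949 -0.31552875  0.11901658] [-5.07900472 -0.5062108   6.3732092 ] 0.013815761853764959
0.33 0.0121 451
0.35 0.0121 392
0.37 0.0268 529
0.39 0.0266 544
0.41 0.0263 545
0.43 0.026 533
0.45 0.0258 535
0.47 0.0256 529
0.49 0.0253 542
0.51 0.0249 411
0.53 0.0122 475
0.55 0.0121 479
```

Flat on the board. Releasing.

Call:
{"method": "apply_moves", "body": {"rows": [[[0,0,0],0],[[0,0,0],0],[[0,0,0],0],[[0,-0.01,0],0],[[0,-0.05,0],0],[[0,-0.1,0],0],[[0,-0.15,0],0],[[0,-0.16,0],0],[[0,-0.16,0],0]], "gripper": 0.4}}

```text
time_s: 31.2
tcp_pos: [0.4888, -0.3152, 0.2795]
eef_rot: [-90.1, 0.0, 91.7]
contact_force: [-0.1, 0.0, 0.5]
gripper_width: 0.0351
```

```bash
python3 - <<'E'
import json, numpy as np
c=json.load(open('cmd.json'))
y=np.radians(c[3]); Z=np.array([-np.sin(y),np.cos(y)])
c=[.4726-0,-.3159,.1183+.16,91.697]
c[0]+=Z[0]*-.0156;c[1]+=Z[1]*-.0156; json.dump(c,open('cmd.json','w'));print(c)
from h import *
p,R,s=tcp(); print(s["time_s"],p,s["eef_rot"])
c=cap("wrist"); cv2.imwrite("pics/w18.png",c["pixels"]); W=cloud(c);H=W[...,2]
ok=(W[...,1]<-.15)&(W[...,0]<.56)
print("handle",rect(c,ok&(H>.05)&(H<.07),.059))
print("lid",rect(c,ok&(H>.018)&(H<.035),.025))
E
```

```text
[np.float64(0.4881931580282938), np.float64(-0.3154380230474838), 0.2783, 91.697]
31.2 [ 0.48875184 -0.3152371   0.27954031] [-9.01239615e+01  2.43497145e-02  9.16935441e+01]
handle (((486.8785400390625, -315.37994384765625), (13.823073387145996, 98.83358001708984), 1.4642667770385742), array([ 318,  167,   16,  105, 1581], dtype=int32))
lid (((435.09490966796875, -316.6448974609375), (149.3885498046875, 228.2715606689453), 1.7904753684997559), array([  301,    93,   162,   222, 28353], dtype=int32))
```

View pics/w18.png

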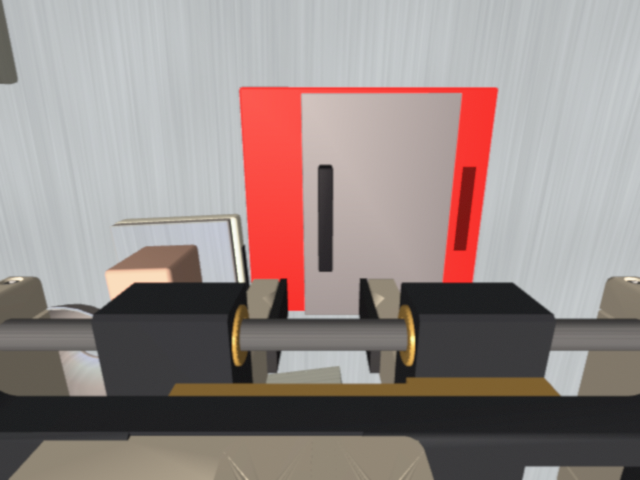

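Lid flat at (435,−317) mm, handle up, centred on the board; the block is standing. Now to the sheet pan.

```bash
python3 plan.py .46 .36 .28 97
```

```text
[[0.676, np.float64(-0.0017), 0.0082], np.float64(-5.3)] rows>= 11
```

Call:
{"method": "apply_moves", "body": {"rows": [[[0.03,0,0.0],0],[[0.09,0,0.001],0],[[0.15,0,0.002],-1],[[0.21,0,0.003],-2],[[0.27,0,0.004],-2],[[0.33,0,0.004],-3],[[0.39,0,0.005],-3],[[0.45,0,0.006],-4],[[0.51,0,0.006],-4],[[0.57,0,0.007],-5.3],[[0.63,0,0.0082],-5.3],[[0.665,-0.0017,0.0082],-5.3],[[0.676,-0.0017,0.0082],-5.3],[[0.676,-0.0017,0.0082],-5.3],[[0.676,-0.0017,0.0082],-5.3],[[0.676,-0.0017,0.0082],-5.3]], "gripper": 0.75}}

```text
time_s: 33.25
tcp_pos: [0.4605, 0.3591, 0.2803]
eef_rot: [-90.0, -0.0, 96.9]
contact_force: [-0.4, -0.5, -0.3]
gripper_width: 0.0659
```

```bash
cat > pots.py <<'E'
from h import *
import sys
n=sys.argv[1]; cams=sys.argv[2:] or ["wrist","top"]
for cam in cams:
    p,R,s=tcp(); c=cap(cam); cv2.imwrite(f"pics/{n}{cam[0]}.png",c["pixels"]); W=cloud(c);H=W[...,2]
    hsv=cv2.cvtColor(c["pixels"],cv2.COLOR_BGR2HSV)
    print(cam,s["time_s"],np.round(p,4),round(s["eef_rot"][2],1))
    reg=(W[...,0]>.30)&(W[...,0]<.66)&(W[...,1]>.1)&(W[...,1]<.46)
    for nm,lo,hi,z in (("pot",.047,.062,.055),("jar",.105,.125,.115)):
        k,l,st,ce=cv2.connectedComponentsWithStats((reg&(H>lo)&(H<hi)).astype(np.uint8))
        for i in range(1,k):
            if st[i,4]<120: continue
            cn=max(cv2.findContours((l==i).astype(np.uint8),0,2)[0],key=cv2.contourArea)
            Q=np.array([onplane(c,q[0],z)[:2] for q in cn])*1000
            (cx,cy),r=cv2.minEnclosingCircle(Q.astype(np.float32))
            print(nm,round(cx,1),round(cy,1),"r",round(r,1),"px",ce[i].round(),"z",round(float(np.nanmedian(H[l==i])),4),"hsv",np.median(hsv[l==i],0))
E
python3 pots.py p1
```

```text
wrist 33.25 [0.4605 0.3591 0.2803] 96.9
pot 637.9 229.7 r 32.3 px [150.  51.] z 0.0548 hsv [16. 40. 86.]
pot 496.9 315.4 r 27.5 px [289. 168.] z 0.0556 hsv [  9.  21. 158.]
pot 404.8 306.5 r 27.8 px [391. 170.] z 0.0556 hsv [  8.5  20.  144. ]
pot 394.1 377.8 r 28.4 px [389. 246.] z 0.0555 hsv [ 13.  21. 140.]
jar 636.9 230.8 r 23.8 px [85. 30.] z 0.1133 hsv [ 22.  38. 142.]
jar 507.1 241.7 r 26.4 px [275.  63.] z 0.1181 hsv [113.  43.  82.]
top 33.3 [0.4606 0.3592 0.2804] 96.9
pot 501.1 316.1 r 28.0 px [215. 243.] z 0.0564 hsv [ 14.  18. 159.]
pot 408.2 307.6 r 27.6 px [216. 278.] z 0.0565 hsv [ 14.   16.5 159.5]
pot 393.6 379.4 r 26.4 px [189. 286.] z 0.0563 hsv [ 31.5  16.  171. ]
jar 643.9 226.7 r 27.6 px [250. 187.] z 0.1133 hsv [ 23.  43. 161.]
jar 510.6 242.7 r 26.5 px [241. 236.] z 0.1189 hsv [111.  58.  72.]
```

View pics/p1w.png

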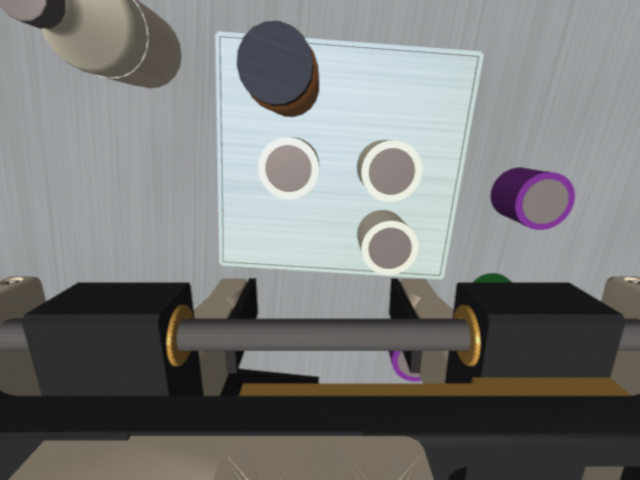

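View pics/p1t.png

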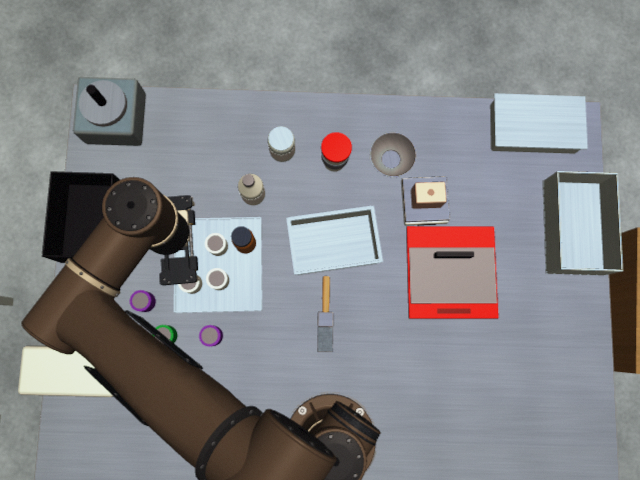

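White pots at wrist px (289,168), (391,170) and (389,246), jar (275,63), purple and green look-alikes outside the pan. The two cameras agree within 4 mm and I use the mean. The pot by the jar comes first, with the jaws at right angles to the line to the jar, which leaves about 6 mm to the gripper body.

```bash
python3 plan.py .499 .3158 .16 97.8  .499 .3158 .088 97.8
```

```text
[[-0.0486, np.float64(0.12), -0.0333], np.float64(-0.8)] rows>= 3
[[-0.0486, np.float64(0.192), -0.0333], np.float64(-0.8)] rows>= 4
```

Call:
{"method": "apply_moves", "body": {"rows": [[[-0.0486,0.03,-0.0333],-0.8],[[-0.0486,0.08,-0.0333],-0.8],[[-0.0486,0.12,-0.0333],-0.8],[[-0.0486,0.12,-0.0333],-0.8],[[-0.0486,0.12,-0.0333],-0.8],[[-0.0486,0.14,-0.0333],-0.8],[[-0.0486,0.16,-0.0333],-0.8],[[-0.0486,0.175,-0.0333],-0.8],[[-0.0486,0.186,-0.0333],-0.8],[[-0.0486,0.192,-0.0333],-0.8],[[-0.0486,0.192,-0.0333],-0.8]], "gripper": 0.8}}

```text
time_s: 34.72
tcp_pos: [0.4994, 0.316, 0.0881]
eef_rot: [-90.0, 0.0, 97.8]
contact_force: [0.1, -0.8, 0.2]
gripper_width: 0.07
```

Call:
{"method": "apply_moves", "body": {"rows": [[[0,0,0],0],[[0,0,0],0],[[0,0,0],0],[[0,0,0],0],[[0,0,0],0]], "gripper": 0.3, "grip_force": 15}}

```text
time_s: 35.35
tcp_pos: [0.4993, 0.316, 0.0885]
eef_rot: [-90.0, -0.0, 97.8]
contact_force: [-2.7, -0.7, 6.6]
gripper_width: 0.0539
```

Call:
{"method": "apply_moves", "body": {"rows": [[[0,-0.01,0],0],[[0,-0.04,0],0],[[0,-0.08,0],0],[[0,-0.112,0],0],[[0,-0.112,0],0]]}}

```text
time_s: 35.98
tcp_pos: [0.5005, 0.317, 0.2035]
eef_rot: [-90.3, -0.2, 97.8]
contact_force: [0.7, -0.3, -2.4]
gripper_width: 0.0541
```

```bash
python3 - <<'E'
import json
c=json.load(open('cmd.json'));c[2]=.2;json.dump(c,open('cmd.json','w'));print(c)
from h import *
p,R,s=tcp(); print(s["time_s"],p,s["contact_force"],s["gripper_width"])
c=cap("top"); cv2.imwrite("pics/t19.png",c["pixels"]); W=cloud(c);H=W[...,2]
reg=(abs(W[...,0]-.51)<.13)&(abs(W[...,1])<.15)
print("tub rim",rect(c,reg&(H>.065)&(H<.085),.075))
m=reg&(H>-.002)&(H<.012)&(abs(W[...,0]-.51)<.03)&(abs(W[...,1])<.05); print("floor",np.nanmedian(H[m]))
E
```

```text
[0.49895007682644915, 0.31584112299173805, 0.2, 97.797]
35.975 [0.50049552 0.31699024 0.20347431] [ 0.69384625 -0.2954498  -2.3854988 ] 0.0540606238451698
tub rim (((516.9253540039062, 5.410377502441406), (152.02093505859375, 231.7356414794922), 9.926740646362305), array([ 286,  206,   97,   68, 1142], dtype=int32))
floor 0.00539740413324008
```

View pics/t19.png

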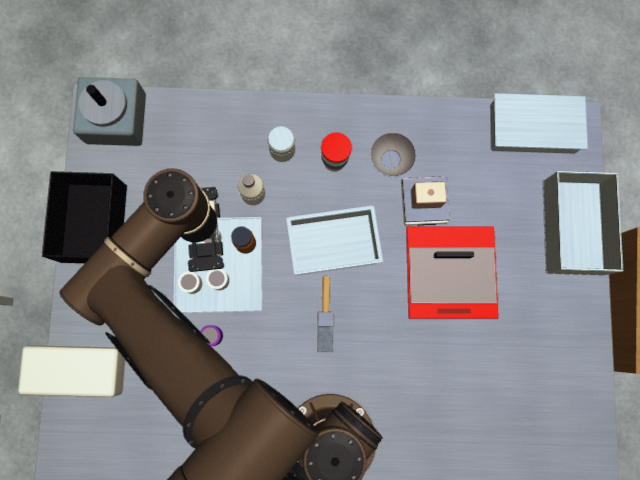

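The pot is held and the jar (242,238) and bottle have not moved. I'll raise it well clear, then carry it to tub y = −68 mm.

```bash
python3 plan.py .499 .3158 .27 97.8 .5271 -.062 .27 99.85 .5271 -.062 .0905 99.85
```

```text
[[-0.0, np.float64(-0.07), -0.0], np.float64(-0.0)] rows>= 2
[[-0.3782, np.float64(-0.07), 0.0234], np.float64(-2.1)] rows>= 7
[[-0.3782, np.float64(0.1095), 0.0234], np.float64(-2.1)] rows>= 7
```

Call:
{"method": "apply_moves", "body": {"rows": [[[0,-0.03,0],0],[[0,-0.06,0],0],[[0,-0.07,0],0],[[0,-0.07,0],0],[[-0.04,-0.07,0.002],0],[[-0.09,-0.07,0.005],0],[[-0.14,-0.07,0.008],-1],[[-0.19,-0.07,0.011],-1],[[-0.24,-0.07,0.015],-2],[[-0.29,-0.07,0.018],-2.1],[[-0.34,-0.07,0.021],-2.1],[[-0.37,-0.07,0.0234],-2.1],[[-0.3782,-0.07,0.0234],-2.1],[[-0.3782,-0.07,0.0234],-2.1],[[-0.3782,-0.02,0.0234],-2.1],[[-0.3782,0.03,0.0234],-2.1],[[-0.3782,0.07,0.0234],-2.1],[[-0.3782,0.095,0.0234],-2.1],[[-0.3782,0.106,0.0234],-2.1],[[-0.3782,0.106,0.0234],-2.1]]}}

```text
time_s: 38.52
tcp_pos: [0.5274, -0.0613, 0.0938]
eef_rot: [-89.9, 0.0, 100.0]
contact_force: [-0.5, -0.2, -0.2]
gripper_width: 0.0537
```

Call:
{"method": "apply_moves", "body": {"rows": [[[0,0.0015,0],0],[[0,0.003,0],0],[[0,0.0035,0],0],[[0,0.0035,0],0]]}}

```text
time_s: 39.02
tcp_pos: [0.5276, -0.0619, 0.0909]
eef_rot: [-90.0, -0.0, 99.9]
contact_force: [-0.8, 0.2, -1.4]
gripper_width: 0.0538
```

Call:
{"method": "apply_moves", "body": {"rows": [[[0,0.001,0],0],[[0,0.0015,0],0],[[0,0.0015,0],0]]}}

```text
time_s: 39.4
tcp_pos: [0.5275, -0.0619, 0.0895]
eef_rot: [-90.0, 0.0, 99.9]
contact_force: [-2.4, 0.7, 4.4]
gripper_width: 0.0538
```

Call:
{"method": "apply_moves", "body": {"rows": [[[0,0,0],0],[[0,0,0],0],[[0,0,0],0],[[0,-0.01,0],0],[[0,-0.04,0],0],[[0,-0.09,0],0],[[0,-0.14,0],0],[[0,-0.18,0],0],[[0,-0.18,0],0]], "gripper": 0.74}}

```text
time_s: 40.52
tcp_pos: [0.529, -0.0618, 0.2736]
eef_rot: [-90.4, 0.0, 99.9]
contact_force: [0.6, -0.7, -0.4]
gripper_width: 0.0646
```

```bash
python3 - <<'E'
import json
c=json.load(open('cmd.json'));c[2]=.27-.176-.0035-.0015+.18;json.dump(c,open('cmd.json','w'));print(c)
E
cat > tubchk.py <<'E'
from h import *
import sys
n=sys.argv[1]; CX=np.array([.5155,.005]); a=np.radians(9.85); ux=np.array([np.cos(a),np.sin(a)]); uy=np.array([-ux[1],ux[0]])
for cam in sys.argv[2:]:
    p,R,s=tcp(); c=cap(cam); cv2.imwrite(f"pics/{n}{cam[0]}.png",c["pixels"]); W=cloud(c);H=W[...,2]
    d=W[...,:2]-CX; X=d@ux;Y=d@uy; reg=(abs(X)<.062)&(abs(Y)<.1)
    k,l,st,ce=cv2.connectedComponentsWithStats((reg&(H>.046)&(H<.064)).astype(np.uint8))
    print(cam,s["time_s"],np.round(p,4))
    for i in range(1,k):
        if st[i,4]<120: continue
        cn=max(cv2.findContours((l==i).astype(np.uint8),0,2)[0],key=cv2.contourArea)
        Q=np.array([onplane(c,q[0],.056)[:2] for q in cn])
        (cx,cy),r=cv2.minEnclosingCircle((Q*1000).astype(np.float32)); q=np.array([cx,cy])/1000-CX
        print("pot in tub: tub x,y mm",np.round([q@ux*1000,q@uy*1000],1),"r",round(r,1),"z",round(float(np.nanmedian(H[l==i])),4),"px",ce[i].round())
E
python3 tubchk.py a1 wrist top; python3 pots.py p2 top
```

```text
[0.5270744212441618, -0.06203692777474116, 0.269, 99.89699999999999]
wrist 40.525 [ 0.529  -0.0618  0.2736]
pot in tub: tub x,y mm [ -0.4 -68.8] r 27.9 z 0.0566 px [327. 221.]
top 40.575 [ 0.5279 -0.0618  0.2713]
top 40.625 [ 0.5273 -0.0618  0.2698] 99.9
pot 407.8 307.6 r 27.7 px [216. 278.] z 0.056 hsv [ 17.  15. 170.]
pot 397.6 379.3 r 28.0 px [188. 281.] z 0.0562 hsv [ 21.  17. 169.]
jar 510.5 242.5 r 26.3 px [238. 237.] z 0.1188 hsv [112.  57.  75.]
```

View pics/a1w.png

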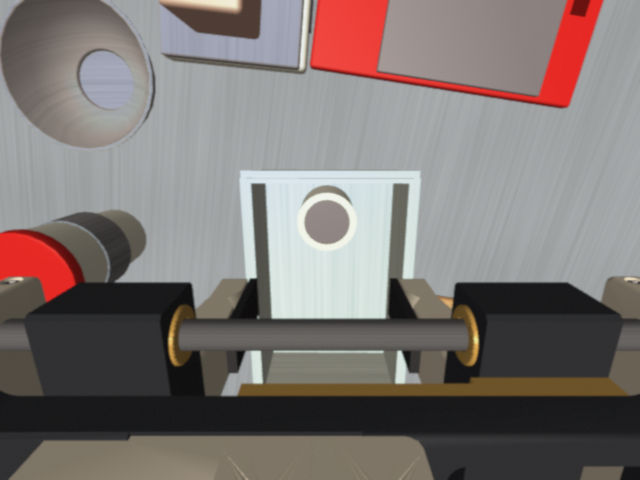

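The first pot stands upright at tub (0,−69). Next the pot at (406,307).

```bash
python3 plan.py .406 .3072 .27 98.4  .406 .3072 .088 98.4
```

```text
[[0.3846, np.float64(-0.001), 0.0558], np.float64(1.5)] rows>= 7
[[0.3846, np.float64(0.181), 0.0558], np.float64(1.5)] rows>= 7
```

Call:
{"method": "apply_moves", "body": {"rows": [[[0.04,0,0.005],0],[[0.1,0,0.014],0],[[0.16,0,0.023],0],[[0.22,0,0.032],1],[[0.28,0,0.04],1.5],[[0.34,0,0.049],1.5],[[0.375,0,0.054],1.5],[[0.3846,0,0.0558],1.5],[[0.3846,0,0.0558],1.5],[[0.3846,0,0.0558],1.5]], "gripper": 0.8}}

```text
time_s: 41.92
tcp_pos: [0.4066, 0.3063, 0.2687]
eef_rot: [-90.0, 0.0, 98.3]
contact_force: [0.5, -0.6, 0.4]
gripper_width: 0.0704
```

```bash
python3 pots.py p3 wrist
```

```text
wrist 41.925 [0.4066 0.3063 0.2687] 98.3
pot 639.7 227.8 r 33.2 px [81. 93.] z 0.0549 hsv [15. 40. 87.]
pot 495.2 239.6 r 26.2 px [245. 131.] z 0.055 hsv [ 13. 146.  67.]
pot 404.4 306.2 r 27.9 px [325. 223.] z 0.0556 hsv [ 10.  20. 144.]
pot 393.6 377.1 r 28.7 px [325. 294.] z 0.0556 hsv [ 11.   21.  135.5]
jar 629.8 227.7 r 23.4 px [11. 84.] z 0.1096 hsv [ 22.  38. 152.]
jar 506.5 241.4 r 27.4 px [190. 131.] z 0.1181 hsv [112.  41.  82.]
```

Unchanged (the "pot" at (245,131) is the jar's side). Descending and gripping.

Call:
{"method": "apply_moves", "body": {"rows": [[[0,0.04,0],0],[[0,0.09,0],0],[[0,0.13,0],0],[[0,0.16,0],0],[[0,0.175,0],0],[[0,0.182,0],0],[[0,0.182,0],0]]}}

```text
time_s: 42.85
tcp_pos: [0.4067, 0.3075, 0.0875]
eef_rot: [-90.0, -0.0, 98.4]
contact_force: [0.2, -0.2, 0.2]
gripper_width: 0.07
```

Call:
{"method": "apply_moves", "body": {"rows": [[[0,0,0],0],[[0,0,0],0],[[0,0,0],0],[[0,0,0],0],[[0,-0.01,0],0],[[0,-0.04,0],0],[[0,-0.09,0],0],[[0,-0.14,0],0],[[0,-0.182,0],0],[[0,-0.182,0],0],[[0,-0.182,0],0]], "gripper": 0.3}}

```text
time_s: 44.22
tcp_pos: [0.406, 0.307, 0.269]
eef_rot: [-90.0, -0.0, 98.4]
contact_force: [-0.4, -0.1, -2.0]
gripper_width: 0.054
```

```bash
python3 - <<'E'
import json
c=json.load(open('cmd.json'));c[2]=.27;json.dump(c,open('cmd.json','w'));print(c)
E
python3 plan.py  .5155 .005 .27 99.85
```

```text
[0.40600072446757624, 0.30724881517893876, 0.27, 98.39699999999999]
[[-0.315, np.float64(0.0), -0.0642], np.float64(-1.5)] rows>= 6
```

Call:
{"method": "apply_moves", "body": {"rows": [[[-0.03,0,-0.006],0],[[-0.08,0,-0.016],0],[[-0.13,0,-0.026],0],[[-0.18,0,-0.037],-1],[[-0.23,0,-0.047],-1.5],[[-0.28,0,-0.057],-1.5],[[-0.305,0,-0.062],-1.5],[[-0.315,0,-0.0642],-1.5],[[-0.315,0,-0.0642],-1.5],[[-0.315,0.04,-0.0642],-1.5],[[-0.315,0.09,-0.0642],-1.5],[[-0.315,0.135,-0.0642],-1.5],[[-0.315,0.16,-0.0642],-1.5],[[-0.315,0.172,-0.0642],-1.5],[[-0.315,0.177,-0.0642],-1.5],[[-0.315,0.179,-0.0642],-1.5],[[-0.315,0.1805,-0.0642],-1.5],[[-0.315,0.1805,-0.0642],-1.5]]}}

```text
time_s: 46.48
tcp_pos: [0.5162, 0.0052, 0.0892]
eef_rot: [-90.1, -0.0, 99.9]
contact_force: [-0.4, -0.6, -1.8]
gripper_width: 0.0539
```

Call:
{"method": "apply_moves", "body": {"rows": [[[0,0,0],0],[[0,0,0],0],[[0,0,0],0],[[0,-0.01,0],0],[[0,-0.04,0],0],[[0,-0.09,0],0],[[0,-0.14,0],0],[[0,-0.1805,0],0],[[0,-0.1805,0],0],[[0,-0.1805,0],0]], "gripper": 0.74}}

```text
time_s: 47.72
tcp_pos: [0.5155, 0.0051, 0.2692]
eef_rot: [-90.0, -0.0, 99.9]
contact_force: [-0.3, 0.2, -0.7]
gripper_width: 0.0648
```

```bash
python3 tubchk.py a2 wrist; python3 pots.py p4 top;python3 plan.py  .3955 .3785 .27 98.4
```

```text
wrist 47.725 [0.5155 0.0051 0.2692]
pot in tub: tub x,y mm [ -3.  -46.2] r 54.2 z 0.0566 px [326. 167.]
top 47.775 [0.5153 0.005  0.2686] 99.9
pot 397.8 379.1 r 28.1 px [188. 281.] z 0.0561 hsv [ 23.  17. 170.]
jar 645.8 225.3 r 28.4 px [250. 187.] z 0.1127 hsv [ 23.  42. 170.]
[[0.3886, np.float64(0.0), 0.054], np.float64(1.5)] rows>= 7
```

View pics/a2w.png

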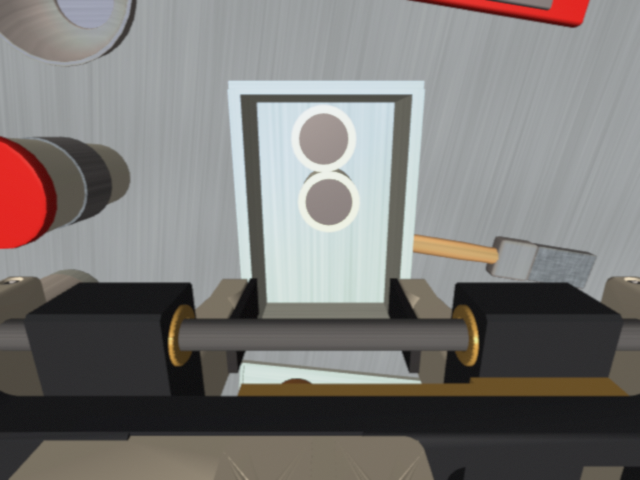

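Both pots upright, tops at 57 mm. The second now stands nearer the first than where I set it, but that is harmless. Now the third.

Call:
{"method": "apply_moves", "body": {"rows": [[[0.04,0,0.005],0],[[0.1,0,0.014],0],[[0.16,0,0.022],0],[[0.22,0,0.03],1],[[0.28,0,0.038],1.5],[[0.34,0,0.047],1.5],[[0.375,0,0.052],1.5],[[0.3886,0,0.054],1.5],[[0.3886,0,0.054],1.5],[[0.3886,0,0.054],1.5]], "gripper": 0.8}}

```text
time_s: 49.08
tcp_pos: [0.3961, 0.3776, 0.2687]
eef_rot: [-90.0, 0.1, 98.4]
contact_force: [-0.4, -0.2, -0.6]
gripper_width: 0.0701
```

```bash
python3 pots.py p5 wrist; python3 tubchk.py a3 top
```

```text
wrist 49.075 [0.3961 0.3776 0.2687] 98.4
pot 627.8 245.9 r 25.7 px [59. 21.] z 0.0545 hsv [16. 40. 84.]
pot 497.5 246.7 r 26.5 px [234.  57.] z 0.0549 hsv [ 13. 144.  62.]
pot 393.8 378.2 r 27.9 px [326. 224.] z 0.0555 hsv [  9.5  21.  139. ]
jar 506.1 244.3 r 27.6 px [181.  25.] z 0.118 hsv [113.  43.  80.]
top 49.125 [0.3963 0.3775 0.269 ]
pot in tub: tub x,y mm [  1.3 -45.6] r 54.1 z 0.0576 px [350. 238.]
```

View pics/a3t.png

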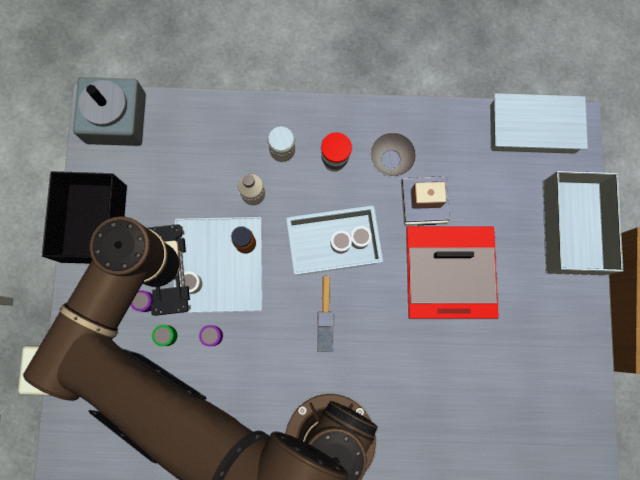

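Call:
{"method": "apply_moves", "body": {"rows": [[[0,0.04,0],0],[[0,0.09,0],0],[[0,0.13,0],0],[[0,0.16,0],0],[[0,0.175,0],0],[[0,0.182,0],0],[[0,0.182,0],0]]}}

```text
time_s: 50.05
tcp_pos: [0.3962, 0.3788, 0.0876]
eef_rot: [-90.0, -0.0, 98.4]
contact_force: [0.3, -0.1, 0.5]
gripper_width: 0.07
```

Call:
{"method": "apply_moves", "body": {"rows": [[[0,0,0],0],[[0,0,0],0],[[0,0,0],0],[[0,0,0],0],[[0,-0.01,0],0],[[0,-0.04,0],0],[[0,-0.09,0],0],[[0,-0.14,0],0],[[0,-0.182,0],0],[[0,-0.182,0],0],[[0,-0.182,0],0]], "gripper": 0.3}}

```text
time_s: 51.42
tcp_pos: [0.3956, 0.3783, 0.269]
eef_rot: [-90.0, -0.0, 98.4]
contact_force: [-0.6, -0.0, -1.6]
gripper_width: 0.0536
```

```bash
cat cmd.json; python3 plan.py .5042 .070 .27 99.85
```

```text
[0.3955243428560307, 0.37853642209773897, 0.27, 98.39699999999999][[-0.3211, np.float64(0.0), -0.0625], np.float64(-1.5)] rows>= 6
```

Call:
{"method": "apply_moves", "body": {"rows": [[[-0.03,0,-0.006],0],[[-0.08,0,-0.016],0],[[-0.13,0,-0.026],0],[[-0.18,0,-0.036],-1],[[-0.23,0,-0.045],-1.5],[[-0.28,0,-0.055],-1.5],[[-0.31,0,-0.06],-1.5],[[-0.3211,0,-0.0625],-1.5],[[-0.3211,0,-0.0625],-1.5],[[-0.3211,0.04,-0.0625],-1.5],[[-0.3211,0.09,-0.0625],-1.5],[[-0.3211,0.135,-0.0625],-1.5],[[-0.3211,0.16,-0.0625],-1.5],[[-0.3211,0.172,-0.0625],-1.5],[[-0.3211,0.177,-0.0625],-1.5],[[-0.3211,0.179,-0.0625],-1.5],[[-0.3211,0.1805,-0.0625],-1.5],[[-0.3211,0.1805,-0.0625],-1.5],[[-0.3211,0.1805,-0.0625],-1.5]]}}

```text
time_s: 53.8
tcp_pos: [0.5048, 0.0702, 0.0891]
eef_rot: [-90.0, -0.0, 99.9]
contact_force: [0.8, 0.7, -0.7]
gripper_width: 0.0537
```

Call:
{"method": "apply_moves", "body": {"rows": [[[0,0,0],0],[[0,0,0],0],[[0,0,0],0],[[0,0,0],0],[[0,-0.005,0],0],[[0,-0.02,0],0],[[0,-0.05,0],0],[[0,-0.1,0],0],[[0,-0.15,0],0],[[0,-0.1805,0],0],[[0,-0.1805,0],0],[[0,-0.1805,0],0]], "gripper": 0.74}}

```text
time_s: 55.3
tcp_pos: [0.5042, 0.07, 0.2695]
eef_rot: [-90.0, -0.0, 99.9]
contact_force: [-0.4, -0.9, -0.1]
gripper_width: 0.0649
```

```bash
python3 plan.py  .487 -.3154 .27 91.7; python3 tubchk.py a4 wrist; python3 pots.py p6 top
```

```text
[[-0.3767, np.float64(0.0), 0.0832], np.float64(8.2)] rows>= 7
wrist 55.3 [0.5042 0.07   0.2695]
pot in tub: tub x,y mm [ -3.1 -46.3] r 54.2 z 0.0566 px [326.  84.]
pot in tub: tub x,y mm [ 0.3 65.5] r 28.0 z 0.0566 px [323. 222.]
top 55.35 [0.5041 0.07   0.2689] 99.9
jar 644.4 226.2 r 26.7 px [250. 187.] z 0.1139 hsv [ 23.  42. 171.]
```

View pics/a4w.png

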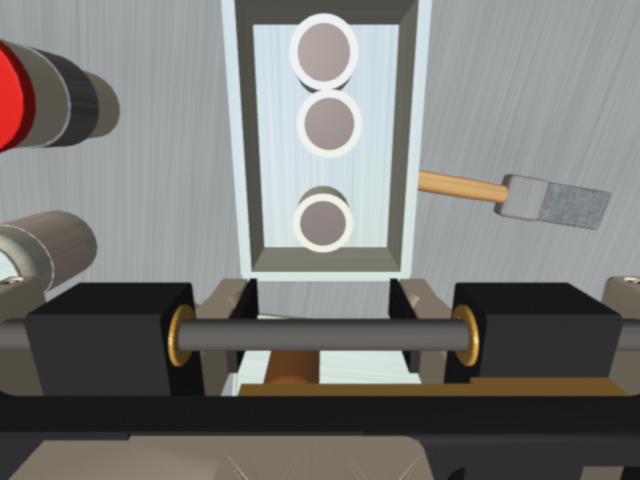

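All three pots stand upright in the tub at px (323,52), (328,123) and (323,222). Now the lid, with a deep, firm grip so that it stays level.

```bash
echo '[0.5042,0.070,0.27,99.897]'>cmd.json; python3 plan.py  .488 -.3155 .27 91.65
```

```text
[[-0.377, np.float64(0.0), 0.0822], np.float64(8.2)] rows>= 7
```

Call:
{"method": "apply_moves", "body": {"rows": [[[-0.04,0,0.009],1],[[-0.1,0,0.022],2],[[-0.16,0,0.035],4],[[-0.22,0,0.048],5],[[-0.28,0,0.061],7],[[-0.34,0,0.074],8.2],[[-0.37,0,0.081],8.2],[[-0.377,0,0.0822],8.2],[[-0.377,0,0.0822],8.2],[[-0.377,0.05,0.0822],8.2],[[-0.377,0.1,0.0822],8.2],[[-0.377,0.14,0.0822],8.2],[[-0.377,0.16,0.0822],8.2],[[-0.377,0.168,0.0822],8.2],[[-0.377,0.168,0.0822],8.2]], "gripper": 0.4}}

```text
time_s: 57.28
tcp_pos: [0.4888, -0.3146, 0.1013]
eef_rot: [-90.0, -0.0, 91.8]
contact_force: [0.3, -0.1, 0.2]
gripper_width: 0.0352
```

Call:
{"method": "apply_moves", "body": {"rows": [[[0,0,0],0],[[0,0,0],0],[[0,0,0],0],[[0,0,0],0],[[0,0,0],0],[[0,-0.003,0],0],[[0,-0.01,0],0],[[0,-0.03,0],0],[[0,-0.06,0],0],[[0,-0.1,0],0],[[0,-0.14,0],0],[[0,-0.168,0],0],[[0,-0.168,0],0],[[0,-0.168,0],0]], "gripper": 0, "grip_force": 45}}

```text
time_s: 59.02
tcp_pos: [0.4879, -0.315, 0.2682]
eef_rot: [-89.9, -0.1, 91.7]
contact_force: [0.5, -0.4, -3.1]
gripper_width: 0.0137
```

```bash
cat > lidpose.py <<'E'
from h import *
p,R,s=tcp(); print(s["time_s"],p,s["eef_rot"],s["contact_force"],s["gripper_width"])
c=cap("wrist"); cv2.imwrite("pics/lp.png",c["pixels"]); W=cloud(c)
# lid plate in the tool frame: z = -lid x direction, x = lid y
T=(W-p)@R
m=(T[...,1]>.085)&(T[...,1]<.115)&(abs(T[...,0]+.1)<.09)&(T[...,2]>-.04)&(T[...,2]<.14)
A=T[m]; A=A[~np.isnan(A).any(1)]
G=np.c_[A[:,0],A[:,2],np.ones(len(A))]; k=np.linalg.lstsq(G,A[:,1],rcond=None)[0]
res=A[:,1]-G@k; g=abs(res)<.003; k=np.linalg.lstsq(G[g],A[g,1],rcond=None)[0]
print("plate n",len(A),"slope deg along tool x,z",np.degrees(np.arctan(k[:2])),"depth at tcp axis",k[2])
# plate edges (world rect in tool x,z plane)
P=A[abs(A[:,1]-np.c_[A[:,0],A[:,2],np.ones(len(A))]@k)<.003]
r=cv2.minAreaRect((P[:,[2,0]]*1000).astype(np.float32)); print("rect tool(z,x) mm",r)
print("z range pct",np.percentile(P[:,2],[.5,99.5]),"x min",np.percentile(P[:,0],.5))
E
python3 lidpose.py
```

```text
59.025 [ 0.48791011 -0.31500853  0.26819921] [-8.99465945e+01 -5.50572343e-02  9.16754288e+01] [ 0.54435939 -0.3631727  -3.05649477] 0.013671402195306178
plate n 0 slope deg along tool x,z [0. 0.] depth at tcp axis 0.0
rect tool(z,x) mm ((0.0, 0.0), (0.0, 0.0), 0.0)Traceback (most recent call last):
  File "lidpose.py", line 14, in <module>
    print("z range pct",np.percentile(P[:,2],[.5,99.5]),"x min",np.percentile(P[:,0],.5))
                        ~~~~~~~~~~~~~^^^^^^^^^^^^^^^^^^
    return _quantile_unchecked(
        a, q, axis, out, overwrite_input, method, keepdims, weights)
    return _ureduce(a,
                    func=_quantile_ureduce_func,
    ...<5 lines>...
                    overwrite_input=overwrite_input,
                    method=method)
    r = func(a, **kwargs)
    result = _quantile(arr,
                       quantiles=q,
    ...<2 lines>...
                       out=out,
                       weights=wgt)
    slices_having_nans = np.isnan(arr[-1, ...])
                                  ~~~^^^^^^^^^
IndexError: index -1 is out of bounds for axis 0 with size 0
```

View pics/lp.png

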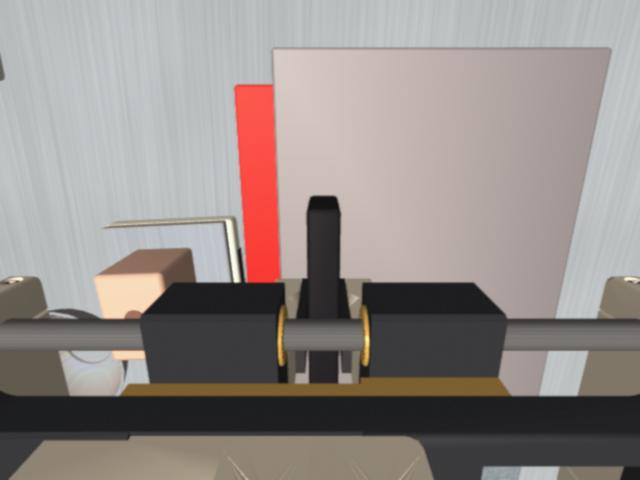

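```bash
sed -i 's/>.085)&(T\[...,1\]<.115)/>.066)\&(T[...,1]<.088)/; s/abs(T\[...,0\]+.1)<.09/abs(T[...,0]+.08)<.08/' lidpose.py; python3 lidpose.py
```

```text
59.075 [ 0.48777826 -0.31502508  0.26778279] [-8.98915416e+01 -6.45721476e-02  9.16772372e+01] [ 0.90383249 -0.00502142 -2.4837712 ] 0.013886953906860136
plate n 70483 slope deg along tool x,z [-0.04474258  0.12096183] depth at tcp axis 0.07677355842293346
rect tool(z,x) mm ((52.74617385864258, -57.254215240478516), (151.09506225585938, 114.48960876464844), 0.0027809373568743467)
z range pct [-0.02177013  0.12601463] x min -0.11374797024229323
```

The lid is level (0.1°) and square to the tool, its centre 52.5 mm from the TCP axis. I'll fix the tub's mouth from the earlier wrist picture.

```bash
python3 - <<'E'
import cv2
a=cv2.imread("pics/a2w.png"); cv2.imwrite("pics/a2z.png",cv2.resize(a[60:310,215:445],None,fx=3,fy=2.4,interpolation=2))
E
```

```text
(no output)
```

View pics/a2z.png

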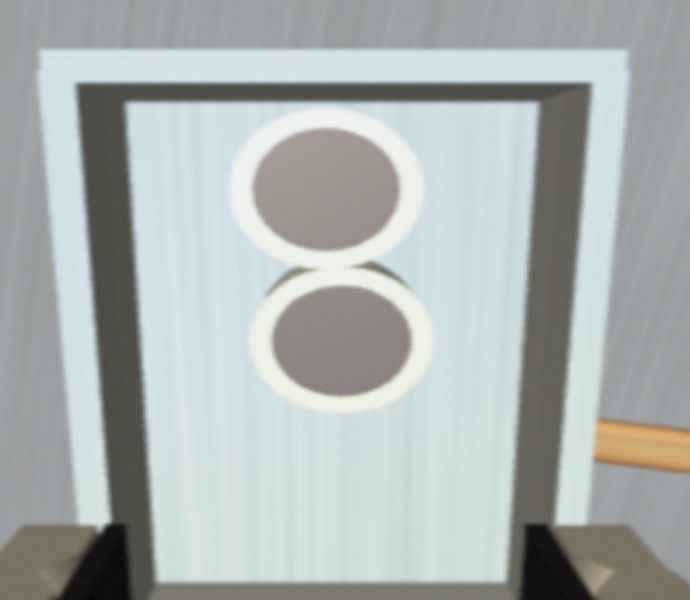

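```bash
python3 - <<'E'
from h import *
c=capture("wrist"); M=np.array(c["mount"])
def mk(p,yaw):
    R=Ro.from_euler("xyz",[-90,0,yaw],degrees=True).as_matrix()
    return dict(intrinsics=c["intrinsics"],C2W=R@M[:3,:3],org=R@M[:3,3]+np.array(p))
a2=mk([.5155,.0051,.2692],99.88); a4=mk([.5042,.07,.2695],99.88)
f=lambda C,uv:onplane(C,uv,.075)[:2]*1000
P=[f(a2,q) for q in [(241,95),(412,95),(252.3,276.7),(399.3,276.7)]]
print(np.round(P,1)); 
print("x width top",np.linalg.norm(P[1]-P[0]),"low",np.linalg.norm(P[3]-P[2]))
for a,b in ((0,2),(1,3)): d=P[b]-P[a]; print("side yaw",np.degrees(np.arctan2(-d[0],d[1])))
m1=(P[0]+P[1])/2;m2=(P[2]+P[3])/2; print("mid",m1,m2)
u=(m2-m1)/np.linalg.norm(m2-m1); print("centre from -y inner end",m1+u*106, "yaw",np.degrees(np.arctan2(-u[0],u[1])))
Q=[f(a4,q) for q in [(251,271),(403,271)]]; m=(Q[0]+Q[1])/2; print(np.round(Q,1),"centre from +y end",m-u*106,"len",np.linalg.norm(m-m1))
E
```

```text
[[ 595.5  -88.6]
 [ 466.5 -111. ]
 [ 569.7   59.4]
 [ 441.    37. ]]
x width top 130.93016215248275 low 130.62365028605583
side yaw 9.870222462972823
side yaw 9.75326349717715
mid [530.98033078 -99.7970749 ] [505.38957569  48.17669931]
centre from -y inner end [512.91670766   4.65246085] yaw 9.811747649634949
[[560.2 119.2]
 [427.7  96.1]] centre from +y end [512.03012033   3.20707229] len 210.72981385245393
```

```bash
python3 - <<'E'
import cv2
a=cv2.imread("pics/a4w.png"); cv2.imwrite("pics/a4z.png",cv2.resize(a[200:300,215:445],None,fx=3,fy=4,interpolation=2))
E
```

```text
(no output)
```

View pics/a4z.png

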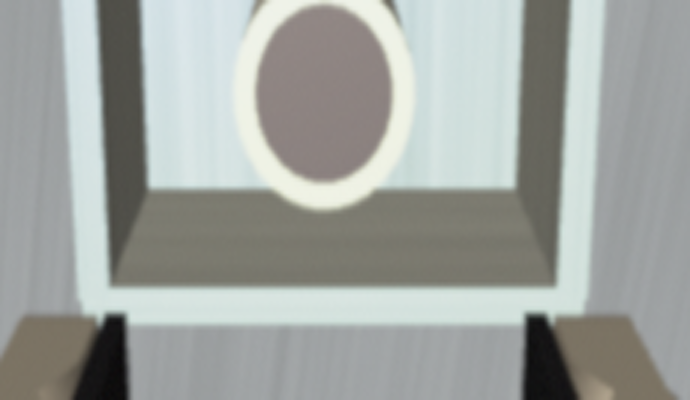

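Tub mouth: centre (513–516, 4–5) mm, yaw 9.8°, inside 131×211 mm as given. I'll carry the lid over it.

```bash
cat cmd.json; python3 plan.py .5655 .0128 .27 99.82
```

```text
[0.48802109850103736, -0.3155179414064757, 0.27, 91.697][[0.3259, np.float64(0.0), -0.0872], np.float64(-8.1)] rows>= 6
```

Call:
{"method": "apply_moves", "body": {"rows": [[[0.02,0,-0.005],0],[[0.05,0,-0.013],-1],[[0.09,0,-0.024],-2],[[0.13,0,-0.035],-3],[[0.17,0,-0.045],-4],[[0.21,0,-0.056],-5],[[0.25,0,-0.067],-6],[[0.285,0,-0.076],-7],[[0.31,0,-0.083],-8.1],[[0.322,0,-0.086],-8.1],[[0.3259,0,-0.0872],-8.1],[[0.3259,0,-0.0872],-8.1],[[0.3259,0.03,-0.0872],-8.1],[[0.3259,0.06,-0.0872],-8.1],[[0.3259,0.085,-0.0872],-8.1],[[0.3259,0.097,-0.0872],-8.1],[[0.3259,0.1,-0.0872],-8.1],[[0.3259,0.1,-0.0872],-8.1],[[0.3259,0.1,-0.0872],-8.1]]}}

```text
time_s: 61.55
tcp_pos: [0.5665, 0.0131, 0.1702]
eef_rot: [-90.1, -0.0, 99.8]
contact_force: [-0.6, 0.0, -2.4]
gripper_width: 0.0142
```

```bash
python3 lidpose.py; python3 - <<'E'
from h import *
q=cap("scene"); cv2.imwrite("pics/s20.png",cv2.resize(q["pixels"][130:340,210:490],None,fx=2.6,fy=2.6,interpolation=2))
E
```

```text
61.55 [0.56649979 0.01305473 0.17015396] [-9.00952725e+01 -8.64387180e-03  9.97978053e+01] [-0.57830751  0.04729821 -2.37543905] 0.014154710484302327
plate n 70492 slope deg along tool x,z [-0.04182065  0.12648463] depth at tcp axis 0.07675007065141852
rect tool(z,x) mm ((52.650909423828125, -57.33113479614258), (150.85081481933594, 114.35389709472656), 0.13601310551166534)
z range pct [-0.02167754  0.1261063 ] x min -0.11369208403333275
```

View pics/s20.png

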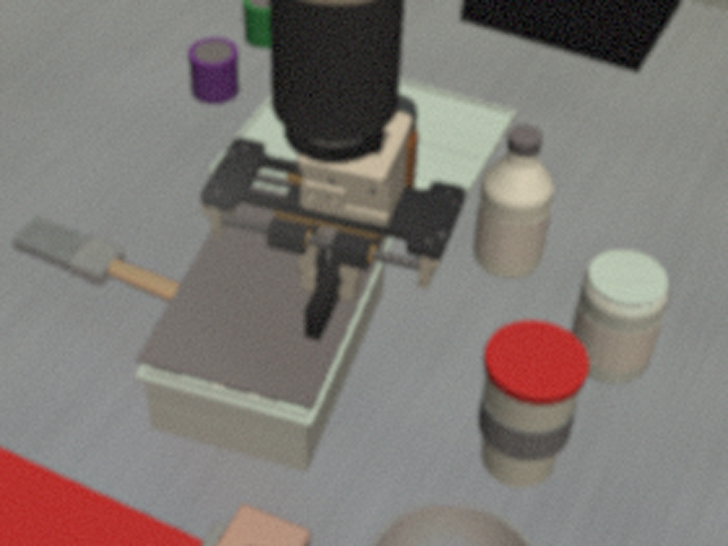

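The lid is level and just above the mouth. Lowering in small steps.

Call:
{"method": "apply_moves", "body": {"rows": [[[0,0.002,0],0],[[0,0.004,0],0],[[0,0.006,0],0],[[0,0.008,0],0],[[0,0.0095,0],0],[[0,0.0095,0],0]]}}

```text
time_s: 62.4
tcp_pos: [0.5659, 0.0129, 0.1595]
eef_rot: [-90.0, 0.0, 99.8]
contact_force: [0.7, 0.3, -1.9]
gripper_width: 0.0136
```

Call:
{"method": "apply_moves", "body": {"rows": [[[0,0.001,0],0],[[0,0.002,0],0],[[0,0.003,0],0],[[0,0.003,0],0]]}}

```text
time_s: 62.9
tcp_pos: [0.566, 0.013, 0.1569]
eef_rot: [-90.0, 0.0, 99.8]
contact_force: [-1.0, 1.3, 0.8]
gripper_width: 0.0136
```

Contact at the expected height. Releasing and checking.

Call:
{"method": "apply_moves", "body": {"rows": [[[0,0,0],0],[[0,0,0],0],[[0,0,0],0],[[0,-0.01,0],0],[[0,-0.04,0],0],[[0,-0.08,0],0],[[0,-0.1125,0],0],[[0,-0.1125,0],0],[[0,-0.1125,0],0]], "gripper": 0.4}}

```text
time_s: 64.03
tcp_pos: [0.5656, 0.0129, 0.2692]
eef_rot: [-90.0, -0.0, 99.8]
contact_force: [-0.1, -0.1, -0.7]
gripper_width: 0.0351
```

```bash
echo '[0.5655,0.0128,0.27,99.797]'>cmd.json; python3 - <<'E'
from h import *
p,R,s=tcp(); print(s["time_s"],p)
c=cap("wrist"); cv2.imwrite("pics/w21.png",c["pixels"]); W=cloud(c); H=W[...,2]
ok=(abs(W[...,0]-.53)<.14)&(abs(W[...,1])<.16)
print("handle",rect(c,ok&(H>.105)&(H<.125)&(W[...,0]>.53)&(W[...,0]<.6),.114))
m=ok&(H>.072)&(H<.09); print("lid",rect(c,m,.08))
A=W[m]; G=np.c_[A[:,:2],np.ones(len(A))]; k=np.linalg.lstsq(G,A[:,2],rcond=None)[0]; print("slopes deg",np.degrees(k[:2]),"z med",np.median(A[:,2]),np.percentile(A[:,2],[2,98]))
E
python3 plan.py .6405 -.2419 .27 94
```

```text
64.025 [0.56563459 0.01293296 0.26919016]
handle (((565.6893920898438, 12.704719543457031), (13.714398384094238, 98.87020874023438), 10.214627265930176), array([ 314,  175,   19,  128, 2385], dtype=int32))
lid (((517.0950317382812, -11.660835266113281), (149.338623046875, 196.9842529296875), 9.833972930908203), array([  293,    82,   200,   237, 36635], dtype=int32))
slopes deg [0.00496221 0.04414129] z med 0.08011625243156406 [0.07862834 0.08157357]
[[-0.2637, np.float64(0.0), -0.0306], np.float64(5.8)] rows>= 5
```

View pics/w21.png

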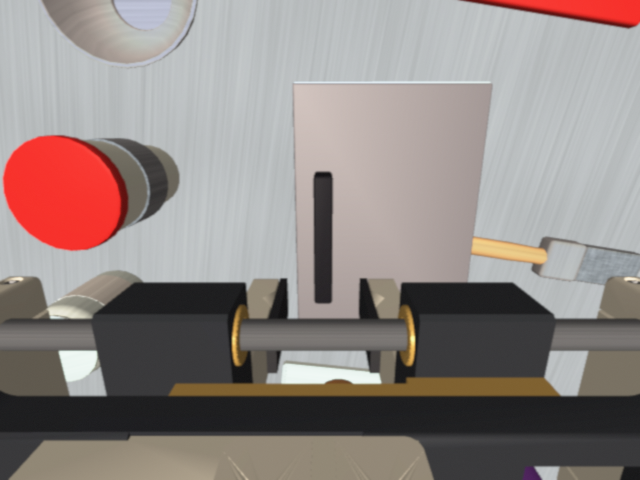

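Seated flat (plate at 80.1 mm, slope below 0.1°). It reads about 2 mm further in +x than at the start, so I'll nudge it back by closing the jaws around the handle 2 mm nearer.

Call:
{"method": "apply_moves", "body": {"rows": [[[0,0.04,0.002],0],[[0,0.08,0.002],0],[[0,0.1,0.002],0],[[0,0.108,0.002],0],[[0,0.108,0.002],0],[[0,0.108,0.002],0]]}}

```text
time_s: 64.82
tcp_pos: [0.5645, 0.0128, 0.162]
eef_rot: [-90.1, -0.0, 99.8]
contact_force: [-0.5, 1.3, -0.1]
gripper_width: 0.035
```

Call:
{"method": "apply_moves", "body": {"rows": [[[0,0,0],0],[[0,0,0],0],[[0,0,0],0],[[0,0,0],0],[[0,0,0],0]], "gripper": 0.1, "grip_force": 12}}

```text
time_s: 65.45
tcp_pos: [0.5644, 0.0128, 0.1617]
eef_rot: [-90.1, 0.0, 99.8]
contact_force: [0.6, -0.0, 4.6]
gripper_width: 0.0139
```

Call:
{"method": "apply_moves", "body": {"rows": [[[0,0,0],0],[[0,0,0],0],[[0,0,0],0],[[0,-0.01,0],0],[[0,-0.04,0],0],[[0,-0.08,0],0],[[0,-0.108,-0.002],0],[[0,-0.108,-0.002],0],[[0,-0.108,-0.002],0]], "gripper": 0.4}}

```text
time_s: 66.58
tcp_pos: [0.5656, 0.0129, 0.2692]
eef_rot: [-90.0, -0.0, 99.8]
contact_force: [0.3, 0.2, -0.1]
gripper_width: 0.035
```

```bash
python3 - <<'E'
from h import *
p,R,s=tcp(); print(s["time_s"],p)
c=cap("wrist"); W=cloud(c); H=W[...,2]
ok=(abs(W[...,0]-.53)<.14)&(abs(W[...,1])<.16)
print("handle",rect(c,ok&(H>.105)&(H<.125)&(W[...,0]>.53)&(W[...,0]<.6),.114))
m=ok&(H>.072)&(H<.09); print("lid",rect(c,m,.08),np.median(W[m][:,2]))
A=W[m]; G=np.c_[A[:,:2],np.ones(len(A))]; k=np.linalg.lstsq(G,A[:,2],rcond=None)[0]; print("slopes deg",np.degrees(k[:2]))
c=cap("top"); W=cloud(c);H=W[...,2]; cv2.imwrite("pics/t22.png",c["pixels"])
b=(W[...,1]>-.33)&(W[...,1]<-.15)&(W[...,0]>.54)
print("block",rect(c,b&(H>.095)&(H<.115),.105))
E
```

```text
66.575 [0.56564592 0.01292736 0.26918627]
handle (((564.046142578125, 12.058429718017578), (13.888257026672363, 99.48372650146484), 9.836747169494629), array([ 316,  174,   20,  129, 2381], dtype=int32))
lid (((516.1005859375, -11.851310729980469), (150.34307861328125, 196.99337768554688), 9.847456932067871), array([  294,    82,   201,   237, 36710], dtype=int32)) 0.08011542896851254
slopes deg [-0.04428087  0.0298287 ]
block (((642.1480712890625, -238.81838989257812), (55.918251037597656, 80.82823181152344), 1.912398338317871), array([414, 182,  32,  22, 654], dtype=int32))
```

View pics/t22.png

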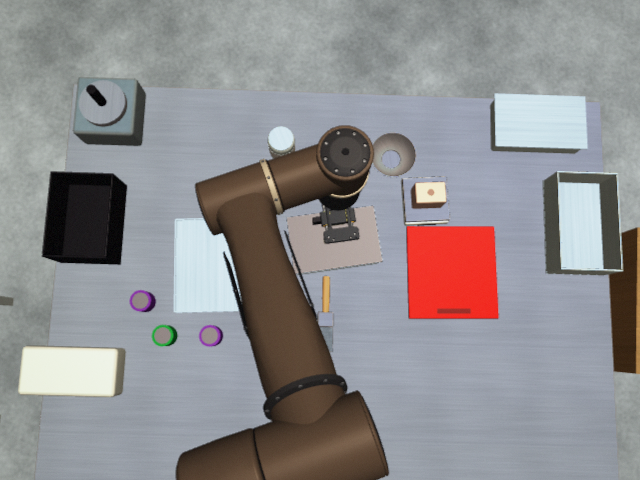

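The lid is within 0.6 mm of its starting pose. Now the block.

```bash
echo '[0.5655,0.0128,0.27,99.797]'>cmd.json; python3 plan.py .6407 -.241 .27 93.3
```

```text
[[-0.2629, np.float64(0.0), -0.0309], np.float64(6.5)] rows>= 5
```

Call:
{"method": "apply_moves", "body": {"rows": [[[-0.04,0,-0.005],1],[[-0.1,0,-0.012],2],[[-0.16,0,-0.019],4],[[-0.21,0,-0.025],5],[[-0.25,0,-0.03],6.5],[[-0.2629,0,-0.0309],6.5],[[-0.2629,0,-0.0309],6.5],[[-0.2629,0.03,-0.0309],6.5],[[-0.2629,0.07,-0.0309],6.5],[[-0.2629,0.1,-0.0309],6.5],[[-0.2629,0.118,-0.0309],6.5],[[-0.2629,0.1255,-0.0309],6.5],[[-0.2629,0.1255,-0.0309],6.5],[[-0.2629,0.1255,-0.0309],6.5]], "gripper": 0.88}}

```text
time_s: 68.42
tcp_pos: [0.6418, -0.2409, 0.145]
eef_rot: [-90.1, 0.0, 93.3]
contact_force: [0.5, 0.4, 0.9]
gripper_width: 0.077
```

Call:
{"method": "apply_moves", "body": {"rows": [[[0,0,0],0],[[0,0,0],0],[[0,0,0],0],[[0,0,0],0],[[0,0,0],0],[[0,-0.005,0],0],[[0,-0.03,0],0],[[0,-0.07,0],0],[[0,-0.11,0],0],[[0,-0.1255,0],0],[[0,-0.1255,0],0]], "gripper": 0.4, "grip_force": 35}}

```text
time_s: 69.8
tcp_pos: [0.6413, -0.2406, 0.269]
eef_rot: [-90.1, -0.0, 93.3]
contact_force: [-0.2, 0.1, -6.9]
gripper_width: 0.0556
```

```bash
cat cmd.json; python3 plan.py .500 -.0065 .27 99.8
```

```text
[0.640683892130683, -0.24100819995437858, 0.27, 93.297][[0.2422, np.float64(0.0), 0.127], np.float64(-6.5)] rows>= 5
```

Call:
{"method": "apply_moves", "body": {"rows": [[[0.03,0,0.016],-1],[[0.07,0,0.037],-2],[[0.11,0,0.058],-3],[[0.15,0,0.079],-4],[[0.19,0,0.1],-5],[[0.22,0,0.115],-6],[[0.238,0,0.125],-6.5],[[0.2422,0,0.127],-6.5],[[0.2422,0,0.127],-6.5],[[0.2422,0.02,0.127],-6.5],[[0.2422,0.045,0.127],-6.5],[[0.2422,0.065,0.127],-6.5],[[0.2422,0.075,0.127],-6.5],[[0.2422,0.077,0.127],-6.5],[[0.2422,0.077,0.127],-6.5]]}}

```text
time_s: 71.68
tcp_pos: [0.5009, -0.0064, 0.1926]
eef_rot: [-90.0, 0.0, 99.8]
contact_force: [-0.0, -0.1, -5.6]
gripper_width: 0.0557
```

Call:
{"method": "apply_moves", "body": {"rows": [[[0,0.001,0],0],[[0,0.002,0],0],[[0,0.003,0],0],[[0,0.003,0],0]]}}

```text
time_s: 72.18
tcp_pos: [0.5004, -0.0063, 0.1892]
eef_rot: [-90.0, 0.0, 99.8]
contact_force: [0.1, 0.1, -5.7]
gripper_width: 0.0557
```

Call:
{"method": "apply_moves", "body": {"rows": [[[0,0.0007,0],0],[[0,0.0014,0],0],[[0,0.0014,0],0]]}}

```text
time_s: 72.55
tcp_pos: [0.5005, -0.0063, 0.1889]
eef_rot: [-90.0, 0.0, 99.8]
contact_force: [-5.6, 0.5, 6.9]
gripper_width: 0.0559
```

Call:
{"method": "apply_moves", "body": {"rows": [[[0,0,0],0],[[0,0,0],0],[[0,0,0],0],[[0,0,0],0],[[0,-0.015,0],0],[[0,-0.05,0],0],[[0,-0.09,0],0],[[0,-0.11,0],0],[[0.04,-0.11,0],0],[[0.1,-0.11,0],0],[[0.16,-0.11,0],0],[[0.22,-0.11,0],0],[[0.26,-0.11,0],0],[[0.28,-0.11,0],0],[[0.28,-0.11,0],0],[[0.28,-0.11,0],0]], "gripper": 0.85}}

```text
time_s: 74.55
tcp_pos: [0.4529, 0.2688, 0.2981]
eef_rot: [-90.0, 0.0, 99.8]
contact_force: [-0.3, -0.0, -1.0]
gripper_width: 0.0745
```

```bash
python3 - <<'E'
from h import *
p,R,s=tcp(); print(s["time_s"],p,s["contact_force"])
c=cap("top"); cv2.imwrite("pics/t23.png",c["pixels"]); W=cloud(c);H=W[...,2]
reg=(abs(W[...,0]-.51)<.13)&(abs(W[...,1])<.16)
print("block",rect(c,reg&(H>.14)&(H<.16),.15))
print("lid",rect(c,reg&(H>.07),.08)); print("handle",rect(c,reg&(H>.105)&(H<.125)&(W[...,0]>.54),.114))
m=reg&(H>.072)&(H<.09); A=W[m]; G=np.c_[A[:,:2],np.ones(len(A))]; k=np.linalg.lstsq(G,A[:,2],rcond=None)[0]; print("slopes deg",np.degrees(k[:2]),np.median(A[:,2]))
q=cap("scene"); cv2.imwrite("pics/s23.png",q["pixels"])
E
```

```text
74.55 [0.45290389 0.26879255 0.2980584 ] [-0.29591961 -0.01215316 -1.04221438]
block (((503.0983581542969, -5.212306976318359), (56.73495864868164, 80.34577178955078), 9.991551399230957), array([322, 227,  35,  26, 726], dtype=int32))
lid (((516.0674438476562, 5.602699279785156), (151.5942840576172, 230.92465209960938), 9.90665340423584), array([ 286,  205,   97,   69, 5105], dtype=int32))
handle (((565.9723510742188, 14.946014404296875), (17.5649471282959, 99.83167266845703), 9.861416816711426), array([312, 212,  39,  11, 237], dtype=int32))
slopes deg [0.08762678 0.00094084] 0.08128088322332161
```

View pics/t23.png

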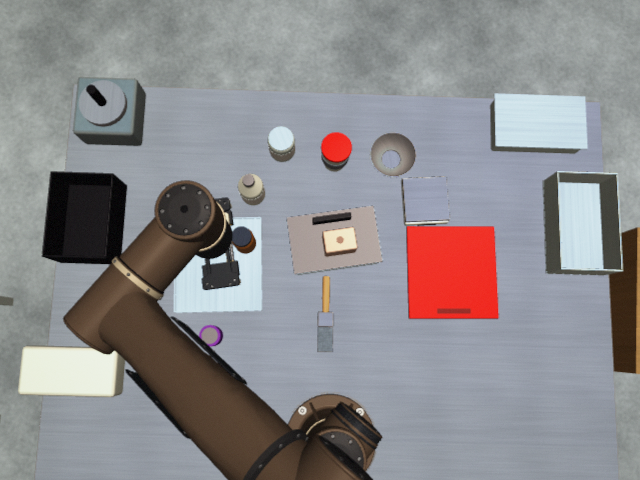

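View pics/s23.png

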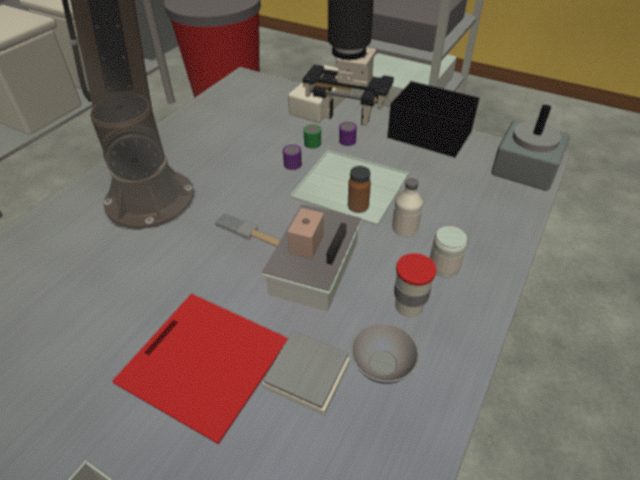

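The final pictures show the lid on the tub, the block standing on it (top px 340,240), the pan empty except for the jar, and the bystanders where they were. Handing in.

```bash
python3 -c "
from plant import *
print(close_job(), get_state()['time_s'])"
```

```text
the job is handed in; nothing more can be done
the job is handed in; nothing more can be done
```

The tub is packed and closed, and I handed the job in at about 75 s of the 210 s allowed. No verdict came back.

**What I did:** I stood the block on the scale and tipped the lid by its handle to about 15°, with the near edge still on the rim. I then lifted the lid off and laid it flat, handle up, on the board. All three white pots went into the tub, the lid went back on, and the block back on top of it.

**Last checks:**
- **Lid:** its measured pose is within about 1 mm of the start and level to about 0.1°.
- **Block:** it stands upright on the lid, square to the tub.
- **Pots:** all three were upright on the tub floor just before I put the lid on.
- **Bystanders:** the jar, bottle, can, tumbler, bowl and coloured look-alikes show no visible move.

**What went wrong or disagreed:**
- **First grip:** the first grip at 8 N lifted the lid almost level, with its near edge about 8 mm off the rim, so I set it back down.
- **Second try:** it tipped to about 20°, then slipped out of the fingers and dropped back into its seat. The third try worked.
- **Second pot:** it ended up about 19 mm from where I placed it, beside the first pot. I don't know why; it may have been the announced knock.
- **Cameras:** the wrist and top cameras disagreed by up to 4 mm, so I mostly used their mean.

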